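# Set out the sharpening stones from the pile

## Task

Get the sharpening stones ready: take the pile apart and lay each of the three bench stones flat on the base of its own colour, squarely along it in the middle between the end stops and not overhanging its sides. The small blue dressing stone belongs on top of the fine (cream-white) stone once that lies on its base, lengthwise on its middle; it may wait on the cork mat meanwhile. Set everything down gently, as the stones chip if dropped, and leave the oil bottle standing where it is.

Things in the scene. Friction and masses are not known exactly. Their poses are not given: they have to be found in the camera images.
- coarse_stone: Green coarse bench stone, block 90 (x, long) x 48 (y) x 26 (z) mm, about 0.25 kg. Origin: centre of its underside; x along its length, z up. At the start it lies level on another bench stone (the fine or the medium one, whichever is under it), with the dressing stone on top of it: the middle of a three-high pile. The pile stands on a round grey mat, 132 mm across and 3 mm thick.
- medium_stone: Red-brown medium bench stone, block 120 (x, long) x 48 (y) x 26 (z) mm, about 0.33 kg. Origin: centre of its underside; x along its length, z up. At the start it lies level either at the bottom of the pile under the coarse stone, or by itself on a second round grey mat (132 mm across, 3 mm thick).
- fine_stone: Cream-white fine bench stone, block 120 (x, long) x 48 (y) x 26 (z) mm, about 0.33 kg. Origin: centre of its underside; x along its length, z up. At the start it lies level either at the bottom of the pile under the coarse stone, or by itself on a second round grey mat (132 mm across, 3 mm thick). Stones in the pile may be turned to one another by up to about 1.3 rad.
- dressing_stone: Small blue dressing stone, a block 52 (x, long) x 32 (y) x 22 (z) mm, about 0.08 kg. Origin: centre of its underside; x along its length, z up. It starts on top of the coarse stone, on the pile.
- coarse_base: Green pad and end strips, for the coarse stone: fixed wooden base 132 (x, long) x 64 (y) mm. Pad 64 mm wide, its top 12 mm above the bench; a raised stop at each end, 20 mm above the bench, 64 mm wide. 108 mm clear between the stops (stone: 9 mm to spare each end, 8 mm each side). Origin: centre of underside, on the bench; x from stop to stop, z up. In any of six places along the bench.
- medium_base: Red-brown pad and end strips, for the medium stone: fixed wooden base 162 (x, long) x 64 (y) mm. Pad 64 mm wide, its top 12 mm above the bench; a raised stop at each end, 20 mm above the bench, 64 mm wide. 138 mm clear between the stops (stone: 9 mm to spare each end, 8 mm each side). Origin: centre of underside, on the bench; x from stop to stop, z up. In any of six places along the bench.
- fine_base: Cream-white pad and end strips, for the fine stone: fixed wooden base 162 (x, long) x 64 (y) mm. Pad 64 mm wide, its top 12 mm above the bench; a raised stop at each end, 20 mm above the bench, 64 mm wide. 138 mm clear between the stops (stone: 9 mm to spare each end, 8 mm each side). Origin: centre of underside, on the bench; x from stop to stop, z up. In any of six places along the bench.
- park_mat: Rectangular cork mat, fixed, 100 (x) x 80 (y) x 4 (z) mm, empty: a place to set a stone aside for a while if need be. Origin: centre of its underside, on the bench.
- oil_bottle: Small amber honing-oil bottle with a black cap, 32 mm across and 70 mm tall, standing upright beyond the stones. Origin: centre of its underside. To be left standing.
Not all that is in view belongs to the job. Leave any orange look-alike of the fine_stone alone.

How it is judged:
By the outcome, as a careful person would: the job done as asked, in the order asked, and still so for the second after the job is handed in, with the robot touching nothing.
It also fails if it takes over 136 s, if anything falls off the work surface, if the arm or the gripper's body presses on something with over 40 N, if the wrist force passes 120 N, or if a joint passes its speed limit or range.

## Robot

A 6-joint arm with a two-finger parallel gripper is mounted at the origin on the work surface. World frame = base frame: x ahead of the robot, y to its left, z up, the work surface at z = 0. Lengths are in mm, angles in rad, forces in N, time in s.
With the tool pointing down it reaches from about 400 to 825 mm from the base axis. Payload 7 kg.
Tool frame: the origin (TCP) lies at the centre of the arm's flange, where the gripper is bolted on; the fingertips stand 178 mm ahead of it and the grasp point (between the pads) lies 159 mm ahead of it (grip_depth is the distance from the TCP to the grasp point, in mm); x points along the fingers, y is the direction in which the jaws open and shut, and the axes are right-handed (so a half turn about x gives the same grasp; the last joint's range is limited). The gripper opens to 88 mm and grips with 3 to 60 N. Pads are 19 mm wide; open, the fingers measure 130 mm over their backs; the gripper's body (78 mm by 193 mm) begins 47 mm behind the grasp point.
Start: joints at [1.622, 0.359, 0.012, 0, -1.224, -0.288], TCP at [158.361, 656.139, 404.661] pointing down, gripper open.
Joint ranges: [-3.07, 3.07], [-1.43, 2.12], [-1.02, 1.25], [-3.03, 1.67], [-3.05, -0], [-3.03, 3.03]. Speed limits (rad/s): [2.39, 2.39, 3.01, 3.14, 3.14, 3.14].

## Interface

Orientations are given as a unit quaternion [w, x, y, z].
In Python, from cell import read_state, grab_frame, finish_job, grip_depth gives the robot as it stands. The module is installed in compiled form; this text tells all that it offers.
- The arm moves only by the shell command python3 -m creep 'ROWS'. ROWS is a JSON object of lists of equal length, an entry for each row: "angular": the turn, a rotation vector about the tool's x, y, z in degrees, a list of three; "slide": the shift along the tool's x, y, z in cm, a list of three; "grip": the gripper's target within -1 to 1 (fully open at 1, half-way at 0, shut at -1). A call has 1 to 12 rows; each row shifts and turns the commanded pose from where the row before left it, along the tool's axes as they then stand; what a row does not reach is not made up. A row lasts 1/10 s, in which the tool goes at most 50 mm and 8.59 degrees, less where a joint would pass 70% of its speed; a pose out of reach is approached as far as the arm can. A call with a gripper value outside its range is refused whole. The fingers move at their own pace and stop on an object; the grip force is fixed at half the most. Time passes only in rows, so rows that do not move let the fingers close. It gives the time, the measured TCP pose, the force and the opening at its end, in the units of the state.
- read_state(): the state, without advancing time (a new reading comes with each control period).
- grab_frame(name): name is "side" or "top"; returns a dict with "color" (400x640x3 uint8, blue, green, red), "fx", "fy", "cx", "cy" (pixels), "pose" (4x4, takes a point from camera to world coordinates). Camera axes: x right, y up, looking along -z (the intrinsics and any distortion apply to the point x, -y, -z); pixel columns grow to the right and rows downward; lengths in mm; the calibration is good to about 2 mm. A picture is of the moment at which its call begins. There is no depth.
- finish_job(): hands the job in, once; it reports no verdict.
The state is a dict: "t": time; "qpos": joint angles; "dq": joint speeds; "tau": joint torques, N m; "tool_pos": TCP position; "orientation": TCP orientation; "force": force on the tool from outside, world axes, zero at the start; "ft_torque": the same for the moment, N m; "grip_width": finger opening in mm.
Only numpy, scipy, OpenCV 4.12 (cv2) and the standard library are available. Lean on these libraries where they do the work, as an engineer would, in place of code of your own. Each camera call takes 0.05 s, during which the arm holds its last target.

## Working session

There is one attempt and no reset: what is moved stays moved. The work goes in short steps, Python scripts to look and compute and a shell command to move; the robot and the scene stay as the last step left them, time stands still between calls to the robot, and variables do not carry over. Pictures are saved under pics/ and viewed, and the job is handed in when it is done.

```bash
mkdir -p pics; ls
python3 - <<'E'
from cell import read_state, grab_frame, grip_depth
import cv2
print(read_state()); print(grip_depth if not callable(grip_depth) else grip_depth())
for n in("side","top"):
    f=grab_frame(n); cv2.imwrite(f"pics/{n}0.png",f["color"])
    print({k:v for k,v in f.items() if k!="color"})
E
```

```text
pics
{'t': 0.0, 'qpos': array([ 1.62210298e+00,  3.59349497e-01,  1.10516189e-02, -3.34476926e-04,
       -1.22408413e+00, -2.88140181e-01]), 'dq': array([ 0.00060725,  0.00027657, -0.00108535,  0.00018719,  0.00063756,
        0.00054969]), 'tau': array([ 1.17076328e-03, -5.82722104e+01,  2.93057531e+01,  6.99724495e+00,
        7.05740356e-03, -1.55809826e-04]), 'tool_pos': array([158.30465507, 655.96779143, 403.74629922]), 'orientation': array([ 0.08300636, -0.70213498,  0.08414905,  0.70216477]), 'force': array([-0.89732768, -0.82983536,  0.69051945]), 'ft_torque': array([0.02942581, 0.02506143, 0.00489516]), 'grip_width': 87.54563247743903}
159.3
{'fx': 496.0501857285479, 'fy': 496.0501857285479, 'cx': 322.6753039699063, 'cy': 202.63444053106224, 'pose': array([[ 6.73452244e-01,  4.21132052e-01, -6.07544130e-01,
        -8.02051300e+01],
       [-7.38884876e-01,  3.58341848e-01, -5.70648982e-01,
        -6.50711965e+02],
       [-2.26100908e-02,  8.33210006e-01,  5.52494225e-01,
         7.32455234e+02],
       [ 0.00000000e+00,  0.00000000e+00,  0.00000000e+00,
         1.00000000e+00]])}
{'fx': 367.34490303381443, 'fy': 367.34490303381443, 'cx': 318.8158638770891, 'cy': 204.19644489504302, 'pose': array([[ 1.65510208e-01,  9.65371611e-01, -2.01653227e-01,
         3.89687607e+02],
       [-9.86198906e-01,  1.62893635e-01, -2.96206281e-02,
        -1.30259803e+01],
       [ 4.25311363e-03,  2.03772708e-01,  9.79008986e-01,
         1.07210509e+03],
       [ 0.00000000e+00,  0.00000000e+00,  0.00000000e+00,
         1.00000000e+00]])}
```

View pics/side0.png

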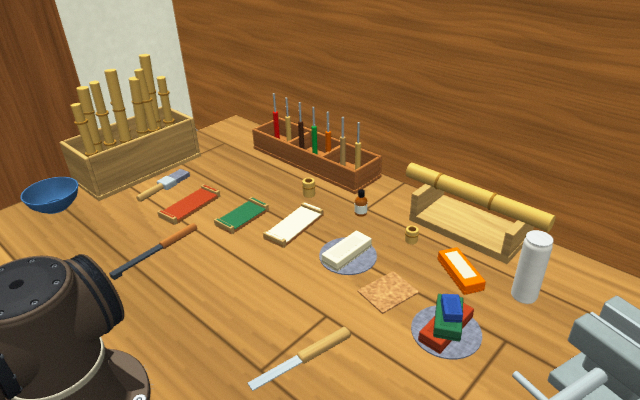

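View pics/top0.png

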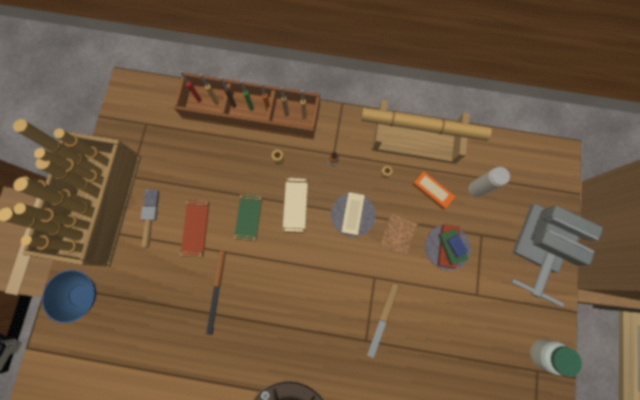

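```bash
cat > h.py <<'E'
from cell import read_state, grab_frame, grip_depth
import cv2, numpy as np
def ray(f,px):
    px=np.atleast_2d(np.asarray(px,float))
    d=np.c_[(px[:,0]-f["cx"])/f["fx"],-(px[:,1]-f["cy"])/f["fy"],-np.ones(len(px))]
    P=np.array(f["pose"]); return P[:3,3],d@P[:3,:3].T
def plane(f,px,z):
    o,d=ray(f,px); s=(z-o[2])/d[:,2]; return (o+s[:,None]*d)[:,:2]
def proj(f,p):
    P=np.array(f["pose"]); c=(np.atleast_2d(p)-P[:3,3])@P[:3,:3]
    return np.c_[f["cx"]+f["fx"]*c[:,0]/-c[:,2], f["cy"]-f["fy"]*c[:,1]/-c[:,2]]
def crop(f,x0,y0,x1,y1,s,name):
    cv2.imwrite(f"pics/{name}.png",cv2.resize(f["color"][y0:y1,x0:x1],None,fx=s,fy=s,interpolation=cv2.INTER_CUBIC))
E
python3 - <<'E'
from h import *
f=grab_frame("side"); crop(f,150,170,550,370,2,"s1")
f=grab_frame("top"); crop(f,170,130,520,290,2.25,"t1")
E
```

```text
(no output)
```

View pics/s1.png

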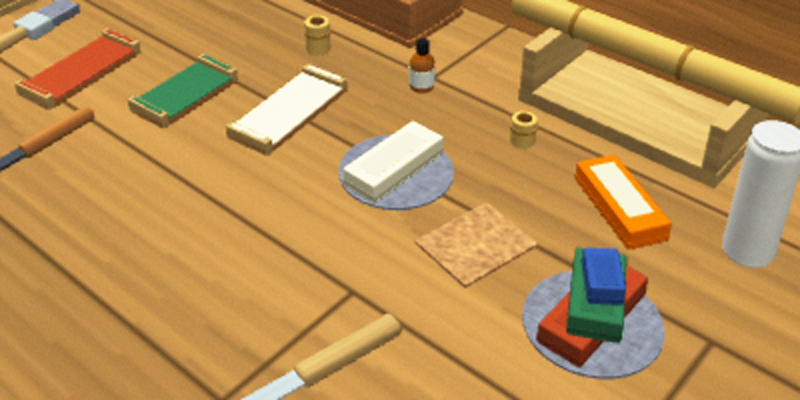

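View pics/t1.png

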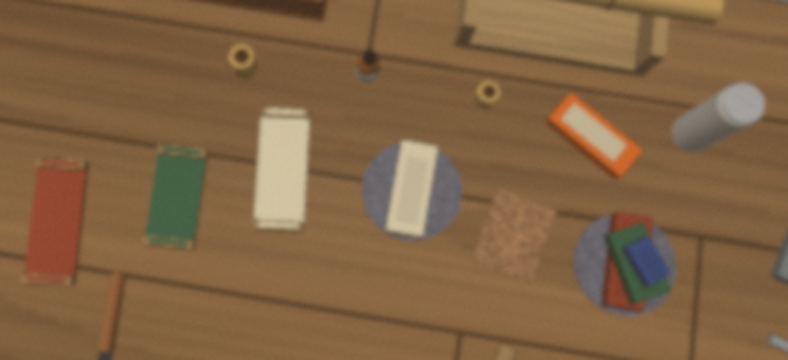

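```bash
cat >> h.py <<'E'
R={"red":((0,120,60),(9,255,255)),"green":((60,90,30),(90,255,255)),"blue":((105,120,40),(125,255,255)),"cream":((15,5,165),(45,75,255)),"orange":((8,200,150),(14,255,255))}
def blobs(f,col,amin=60,lo=None,hi=None):
    h=cv2.cvtColor(f["color"],cv2.COLOR_BGR2HSV)
    l,u=R[col]
    m=cv2.inRange(h,lo or l,hi or u); m=cv2.morphologyEx(m,cv2.MORPH_CLOSE,np.ones((3,3),np.uint8))
    cs,_=cv2.findContours(m,cv2.RETR_EXTERNAL,cv2.CHAIN_APPROX_NONE)
    return [c[:,0,:] for c in cs if cv2.contourArea(c)>amin]
def rect(f,c,z):
    p=plane(f,c,z).astype(np.float32); (x,y),(w,h),a=cv2.minAreaRect(p)
    if w<h: w,h,a=h,w,a+90
    return np.round([x,y,w,h,(a+90)%180-90],1)
E
python3 - <<'E'
from h import *
for n in("side","top"):
    f=grab_frame(n)
    for col in ("red","green","blue","cream"):
        for c in blobs(f,col):
            print(n,col,c.mean(0).round(),cv2.contourArea(c),"z12",rect(f,c,12),"z29",rect(f,c,29))
E
```

```text
side red [433. 336.] 434.0 z12 [ 5.223e+02 -3.672e+02  7.150e+01  5.530e+01  5.000e-01] z29 [ 5.081e+02 -3.739e+02  6.980e+01  5.400e+01  5.000e-01]
side red [466. 314.] 146.0 z12 [ 602.9 -387.    62.2   19.7   26.8] z29 [ 586.8 -393.2   60.7   19.3   26.8]
side red [188. 204.] 646.0 z12 [481.8 362.8 139.2  68.3   6.4] z29 [468.5 338.9 136.   66.7   6.4]
side red [276. 124.] 116.0 z12 [972.7 551.9 227.5  18.8  48.8] z29 [947.9 523.5 222.1  18.4  48.8]
side green [445. 321.] 551.0 z12 [ 575.8 -360.6  115.8   49.1   28.3] z29 [ 560.3 -367.4  113.1   48.    28.3]
side green [241. 215.] 536.0 z12 [538.7 217.  108.9  65.    3.2] z29 [524.1 196.5 106.3  63.5   3.2]
side green [314. 139.] 87.0 z12 [972.5 368.8 198.4  13.5  43.4] z29 [947.6 344.8 193.7  13.2  43.4]
side blue [451. 308.] 469.0 z12 [ 600.4 -352.8   75.1   37.3   37.3] z29 [ 584.4 -359.8   73.3   36.4   37.3]
side blue [ 50. 194.] 1464.0 z12 [250.2 696.4 200.8 145.1  61.7] z29 [242.4 664.6 196.1 141.7  61.7]
side cream [ 66. 380.] 86.0 z12 [ 21.4  67.  161.2  62.1   4.8] z29 [ 19.   50.1 157.4  60.7   4.8]
side cream [460. 264.
[... 638 characters left out ...]
28.] 965.5 z12 [479.3 363.8 152.   63.5   6.9] z29 [477.8 357.7 149.6  62.5   6.9]
top red [193.  90.] 112.5 z12 [902.7 467.2  83.   23.3  46.7] z29 [894.5 459.5  81.7  22.9  46.7]
top green [567. 361.] 513.5 z12 [ 290.7 -715.8   67.8   67.6    1.3] z29 [ 292.3 -704.5   66.7   66.5    1.3]
top blue [ 68. 300.] 839.0 z12 [224.9 661.  138.  103.9 -72. ] z29 [227.6 650.2 135.8 102.2 -72. ]
top cream [353. 213.] 598.5 z12 [599.1 -83.1 120.5  47.4  -1.4] z29 [595.7 -81.9 118.5  46.7  -1.4]
top cream [434. 188.] 160.5 z12 [ 712.8 -309.9   79.3   21.5   58.6] z29 [ 707.6 -305.2   78.    21.2   58.6]
top cream [295. 204.] 1027.0 z12 [597.4  88.9 157.2  64.2   7.1] z29 [594.   87.2 154.7  63.2   7.1]
```

Run:
```python
from h import *
f=grab_frame("side"); h=cv2.cvtColor(f["color"],cv2.COLOR_BGR2HSV)
print(h[235:270:3,345], h[250,330:372:4])
for v in (205,215,225,235):
  for c in blobs(f,"cream",lo=(15,5,v),hi=(45,75,255)):
    if abs(c.mean(0)-[345,250]).max()<25 : print(v,c.mean(0),rect(f,c,29))
t=grab_frame("top"); h=cv2.cvtColor(t["color"],cv2.COLOR_BGR2HSV)
print(h[217,230:270:4], h[247,430:470:3])
for c in blobs(t,"green",lo=(50,60,20),hi=(90,255,255)): print("g",c.mean(0),rect(t,c,12),rect(t,c,55))
for c in blobs(t,"blue",lo=(100,90,20),hi=(130,255,255)): print("b",c.mean(0),rect(t,c,12),rect(t,c,77))
```

```text
[[ 17 158 195]
 [ 27  20 250]
 [ 27  24 249]
 [ 28  25 248]
 [ 28  25 248]
 [ 27  24 249]
 [ 27  19 252]
 [ 27  22 250]
 [ 26  58 163]
 [ 26  53 164]
 [ 35  20 152]
 [111  27 179]] [[ 27  18 253]
 [ 26  26 249]
 [ 26  25 248]
 [ 26  25 249]
 [ 28  28 248]
 [ 29  20 251]
 [ 28  37 240]
 [ 25  56 165]
 [ 25  57 153]
 [ 30  16 127]
 [110  31 181]]
205 [346.         246.34693878] [597.7 -84.5 120.2  48.1  -1.1]
215 [346.24742268 246.27835052] [597.7 -84.8 119.9  46.9  -1.5]
225 [346.      246.28125] [597.9 -84.6 119.5  46.4  -1.4]
235 [346.         246.20833333] [597.7 -84.4 118.3  45.6  -1.2]
[[ 15 131 136]
 [ 15 130 133]
 [ 51  75  99]
 [ 60  73  98]
 [ 60  75  98]
 [ 60  74  97]
 [ 59  75  99]
 [ 44  81  95]
 [ 15 132 135]
 [ 15 131 134]] [[138  12 105]
 [150  12 108]
 [155  15 102]
 [  5  85  96]
 [  9 154 103]
 [ 49  74  72]
 [ 59  74  89]
 [112  65  71]
 [114 108 111]
 [113 109 108]
 [115 105 109]
 [114 108 111]
 [122  38 107]
 [  0  22 104]]
g [566.3974359  361.12820513] [ 291.4 -715.7   75.8   69.8   52.2] [ 295.4 -687.2   72.7   67.    52.2]
g [451.51515152 247.4040404 ] [ 549.6 -383.5   87.7   46.4   28.3] [ 543.1 -368.4   84.1   44.6   28.3]
g [247.88235294 217.02941176] [535.9 217.4 102.6  57.7   3.7] [530.  208.1  98.4  55.3   3.7]
b [ 68.22857143 296.30714286] [232.6 666.4 136.1 135.6 -31.6] [242.2 624.7 127.8 127.3 -31.6]
b [457.22222222 245.28888889] [ 554.9 -394.8   52.9   31.    38.2] [ 544.8 -371.4   49.7   29.1   38.2]
```

```bash
cat > go.py <<'E'
import sys
from h import *
from scipy.spatial.transform import Rotation as Ro
def go(x,y,zt,syaw):
    """target grasp xy, fingertip z, stone yaw deg: prints turn first, then slide (tool axes after turn, cm)"""
    s=read_state(); q=s["orientation"]; C=Ro.from_quat([q[1],q[2],q[3],q[0]]).as_matrix()
    p=s["tool_pos"]; print("t",round(s["t"],2),"tip",(p+C[:,0]*178).round(1),"grasp xy",(p+C[:,0]*159.3).round(1)[:2],"jawyaw",round(np.degrees(np.arctan2(C[1,1],C[0,1])),1),"tilt",np.degrees(np.arccos(-C[2,0])).round(2),"q",s["qpos"].round(2),"F",s["force"].round(1),"w",round(s["grip_width"],1))
    for k in (90,-90):
        a=np.radians(syaw+k); Y=np.array([np.cos(a),np.sin(a),0]); X=np.array([0,0,-1.]); T=np.c_[X,Y,np.cross(X,Y)]
        rv=np.degrees(Ro.from_matrix(C.T@T).as_rotvec())
        tgt=np.array([x,y,zt+178]); sl=T.T@(tgt-p)/10
        j1=np.arctan2(y,x)-s["qpos"][0]; j6=s["qpos"][5]+j1+np.radians(rv[0])
        print("turn",rv.round(2),"slide",sl.round(2),"j6~",j6.round(2))
if __name__=="__main__": go(*map(float,sys.argv[1:5]))
E
python3 go.py 596.7 -83.2 7 -1.3
python3 - <<'E'
from h import *
f=grab_frame("side"); print(plane(f,[[528,299],[361,213],[478,288]],0)) 
t=grab_frame("top"); print(plane(t,[[476,190],[334,162]],0))
o,d=ray(f,[538,235]); print([ (z,plane(f,[[538,237]],z).round()) for z in (80,120,160)])
E
```

```text
t 0.4 tip [158.3 656.1 226.5] grasp xy [158.3 656.1] jawyaw -103.6 tilt 0.01 q [ 1.62  0.36  0.01 -0.   -1.22 -0.29] F [0.9 0.2 0.1] w 87.7
turn [ 1.6773e+02 -2.0000e-02 -0.0000e+00] slide [ 21.95 -72.92  45.5 ] j6~ 0.88
turn [-1.227e+01  0.000e+00 -1.000e-02] slide [ 21.95  72.92 -45.5 ] j6~ -2.26
[[ 733.99558889 -453.15837709]
 [ 753.62982334   -2.2802872 ]
 [ 697.0365933  -361.44413281]]
[[ 732.32007644 -440.0382503 ]
 [ 748.07735181   -4.53414101]]
[(80, array([[ 836., -414.]])), (120, array([[ 780., -428.]])), (160, array([[ 724., -443.]]))]
```

```bash
python3 -m creep '{"slide":[[0,1.4,-1.4],[0,2.8,-2.7],[0,2.8,-2.7],[0,2.8,-2.7],[0,2.8,-2.7],[0,2.8,-2.7],[0,2.8,-2.7],[0,2.8,-2.7],[0,2.8,-2.7],[0,2.8,-2.7],[0,2.8,-2.7],[0,2.8,-2.7]],"angular":[[0,0,0],[0,0,0],[0,0,0],[0,0,0],[0,0,0],[0,0,0],[0,0,0],[0,0,0],[0,0,0],[0,0,0],[0,0,0],[0,0,0]],"grip":[1,1,1,1,1,1,1,1,1,1,1,1]}'
python3 -m creep '{"slide":[[0,2.8,-2.7],[0,2.8,-2.7],[0,2.8,-2.7],[0,2.8,-2.7],[0,2.8,-2.7],[0,2.8,-2.7],[0,2.8,-2.7],[0,2.8,-2.7],[0,2.8,-2.7],[0,2.8,-2.8],[0,1.4,-1.4],[0,0,0]],"angular":[[0,0,0],[0,0,0],[0,0,0],[0,0,0],[0,0,0],[0,0,0],[0,0,0],[0,0,0],[0,0,0],[0,0,0],[0,0,0],[0,0,0]],"grip":[1,1,1,1,1,1,1,1,1,1,1,1]}'
python3 go.py 596.7 -83.2 7 -1.3
```

```text
t: 1.7
tool_pos: [385.6, 268.6, 405.1]
orientation: [-0.084, 0.702, -0.083, -0.702]
force: [1.0, 0.9, -0.4]
grip_width: 87.5
t: 2.9
tool_pos: [594.2, -84.7, 404.0]
orientation: [0.084, -0.702, 0.085, 0.702]
force: [0.6, -0.3, -0.5]
grip_width: 87.3
t 2.9 tip [594.  -84.7 226. ] grasp xy [594.1 -84.7] jawyaw -103.7 tilt 0.05 q [ 0.18  0.24 -0.16  0.   -1.17  1.15] F [ 0.6 -0.3 -0.5] w 87.3
turn [ 1.6757e+02 -5.0000e-02 -6.0000e-02] slide [21.9   0.15  0.25] j6~ 3.75
turn [-12.43   0.04  -0.03] slide [21.9  -0.15 -0.25] j6~ 0.61
```

```bash
sed -i 's/j6=s\["qpos"\]\[5\]+j1+np.radians(rv\[0\])/j1-=-0.3 if 0 else 0; j1=np.arctan2(y,x)-np.arctan2(p[1],p[0]); j6=s["qpos"][5]-j1-np.radians(rv[0])/' go.py
python3 -m creep '{"slide":[[2,0,0],[3,0,0],[3,0,0],[3,-0.15,-0.25],[2,0,0],[2,0,0],[0,0,0]],"angular":[[-6.2,0,0],[-6.2,0,0],[0,0,0],[0,0,0],[0,0,0],[0,0,0],[0,0,0]],"grip":[1,1,1,1,1,1,1]}'
python3 go.py 596.7 -83.2 7 -1.3
python3 - <<'E'
from h import *
f=grab_frame("side"); crop(f,200,120,500,320,2.6,"s2")
E
```

```text
t: 3.6
tool_pos: [594.4, -80.5, 252.1]
orientation: [0.007, -0.705, 0.007, 0.709]
force: [-0.1, -0.4, -0.1]
grip_width: 87.2
t 3.6 tip [593.6 -80.6  74.1] grasp xy [593.7 -80.6] jawyaw -91.2 tilt 0.28 q [ 0.19  0.38 -0.34 -0.   -0.85  1.36] F [-0.1 -0.4 -0.1] w 87.2
turn [-1.7987e+02  3.0000e-02  4.3000e-01] slide [ 6.71 -0.26  0.23] j6~ 4.5
turn [ 0.13  0.28 -0.02] slide [ 6.71  0.26 -0.23] j6~ 1.36
```

View pics/s2.png

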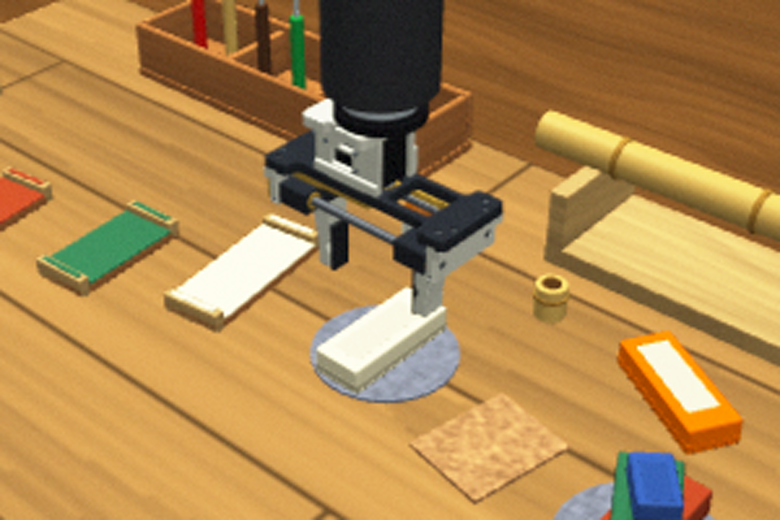

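```bash
python3 -m creep '{"slide":[[1.5,0.26,-0.23],[1.5,0,0],[1.5,0,0],[1.2,0,0],[0.7,0,0],[0.3,0,0],[0,0,0],[0,0,0]],"angular":[[0,0.2,0],[0,0,0],[0,0,0],[0,0,0],[0,0,0],[0,0,0],[0,0,0],[0,0,0]],"grip":[1,1,1,1,1,1,1,1]}'
python3 go.py 596.7 -83.2 7 -1.3
```

```text
t: 4.45
tool_pos: [598.5, -83.6, 188.3]
orientation: [-0.007, 0.709, -0.007, -0.706]
force: [0.4, -0.3, 0.2]
grip_width: 87.4
t 4.45 tip [599.3 -83.6  10.3] grasp xy [599.2 -83.6] jawyaw -91.2 tilt 0.25 q [ 0.18  0.46 -0.39  0.   -0.71  1.37] F [ 0.4 -0.3  0.2] w 87.4
turn [-179.86   -0.     -0.39] slide [ 0.33  0.04 -0.18] j6~ 4.5
turn [ 0.14 -0.25  0.  ] slide [ 0.33 -0.04  0.18] j6~ 1.36
```

```bash
for i in 1 2 3; do python3 -m creep '{"slide":[[0,0,0]],"angular":[[0,0,0]],"grip":[1]}' >/dev/null; python3 go.py 596.7 -83.2 7 -1.3|grep -v -- "-179\|180";done
```

```text
t 4.55 tip [599.2 -83.7  10.3] grasp xy [599.2 -83.7] jawyaw -91.2 tilt 0.26 q [ 0.18  0.46 -0.39  0.   -0.71  1.37] F [ 0.2 -0.8  0.2] w 87.9
turn [-1.7986e+02 -1.0000e-02 -4.0000e-01] slide [ 0.33  0.04 -0.18] j6~ 4.5
turn [ 0.14 -0.26  0.01] slide [ 0.33 -0.04  0.18] j6~ 1.36
t 4.65 tip [599.1 -83.7  10.1] grasp xy [599.  -83.7] jawyaw -91.2 tilt 0.24 q [ 0.18  0.46 -0.39  0.   -0.71  1.37] F [-0.4  0.9 -0.2] w 87.9
turn [-1.7987e+02 -1.0000e-02 -3.8000e-01] slide [ 0.31  0.04 -0.17] j6~ 4.5
turn [ 0.13 -0.24  0.01] slide [ 0.31 -0.04  0.17] j6~ 1.36
t 4.75 tip [598.9 -83.7  10. ] grasp xy [598.9 -83.7] jawyaw -91.2 tilt 0.22 q [ 0.18  0.46 -0.39  0.   -0.71  1.37] F [ 0.8 -1.2  0. ] w 87.8
turn [-1.7987e+02 -1.0000e-02 -3.5000e-01] slide [ 0.3   0.05 -0.16] j6~ 4.5
turn [ 0.13 -0.22  0.  ] slide [ 0.3  -0.05  0.16] j6~ 1.36
```

```bash
python3 -m creep '{"slide":[[0.2,0,0.1],[0,0,0],[0,0,0],[0,0,0],[0,0,0],[0,0,0],[0,0,0],[0,0,0],[0,0,0],[0,0,0]],"angular":[[0,-0.2,0],[0,0,0],[0,0,0],[0,0,0],[0,0,0],[0,0,0],[0,0,0],[0,0,0],[0,0,0],[0,0,0]],"grip":[1,1,-1,-1,-1,-1,-1,-1,-1,-1]}'
python3 go.py 596.7 -83.2 7 -1.3
```

```text
t: 5.75
tool_pos: [597.2, -83.6, 185.7]
orientation: [-0.007, 0.707, -0.007, -0.707]
force: [0.2, 1.4, 0.4]
grip_width: 47.9
t 5.75 tip [597.2 -83.6   7.7] grasp xy [597.2 -83.6] jawyaw -91.2 tilt 0.01 q [ 0.18  0.46 -0.4  -0.   -0.71  1.37] F [0.2 1.4 0.4] w 47.9
turn [-1.7987e+02 -1.0000e-02 -1.0000e-02] slide [ 0.07  0.04 -0.05] j6~ 4.5
turn [ 0.13 -0.    0.  ] slide [ 0.07 -0.04  0.05] j6~ 1.36
```

```bash
python3 -m creep '{"slide":[[-0.5,0,0],[-1.5,0,0],[-2,0,0],[-2,0,0],[-2,0,0],[-1,0,0],[0,0,0]],"angular":[[0,0,0],[0,0,0],[0,0,0],[0,0,0],[0,0,0],[-4.05,0,0],[-4.05,0,0]],"grip":[-1,-1,-1,-1,-1,-1,-1]}'
python3 go.py 598.2 88 16 6.9
```

```text
t: 6.45
tool_pos: [597.4, -83.7, 277.5]
orientation: [0.044, 0.707, 0.044, -0.705]
force: [-0.5, 0.3, -5.2]
grip_width: 47.5
t 6.45 tip [597.8 -83.7  99.5] grasp xy [597.7 -83.7] jawyaw -82.9 tilt 0.13 q [ 0.18  0.35 -0.31  0.   -0.9   1.51] F [-0.5  0.3 -5.2] w 47.5
turn [-179.81   -0.     -0.21] slide [ 8.35 17.04  2.15] j6~ 4.36
turn [ 0.19 -0.13  0.  ] slide [  8.35 -17.04  -2.15] j6~ 1.22
```

```bash
python3 -m creep '{"slide":[[0,-1,-0.15],[0,-2,-0.2],[0,-3,-0.4],[0,-3,-0.4],[0,-3,-0.4],[0,-3,-0.4],[0,-1.5,-0.2],[0,-0.5,0],[0,0,0],[0,0,0]],"angular":[[0,0,0],[0,0,0],[0,0,0],[0,0,0],[0,0,0],[0,0,0],[0,0,0],[0,0,0],[0,0,0],[0,0,0]],"grip":[-1,-1,-1,-1,-1,-1,-1,-1,-1,-1]}'
python3 -m creep '{"slide":[[1,0,0],[2,0,0],[2,0,0],[1,0,0],[0,0,0],[0,0,0]],"angular":[[0,0,0],[0,0,0],[0,0,0],[0,0,0],[0,0,0],[0,0,0]],"grip":[-1,-1,-1,-1,-1,-1]}' >/dev/null
python3 go.py 598.2 88 16 6.9
python3 - <<'E'
from h import *
f=grab_frame("side"); crop(f,220,120,420,270,3.5,"s3")
E
```

```text
t: 7.45
tool_pos: [597.8, 87.0, 275.4]
orientation: [-0.043, -0.706, -0.042, 0.706]
force: [0.1, 0.5, -4.6]
grip_width: 47.7
t 8.05 tip [598.3  87.3  37.9] grasp xy [598.3  87.3] jawyaw -83.1 tilt 0.02 q [ 0.47  0.43 -0.37  0.   -0.78  1.22] F [-0.  -0.1 -3.4] w 47.8
turn [-1.7998e+02  2.0000e-02 -1.0000e-02] slide [ 2.19  0.06 -0.  ] j6~ 4.36
turn [ 0.02 -0.   -0.02] slide [ 2.19 -0.06  0.  ] j6~ 1.22
```

View pics/s3.png

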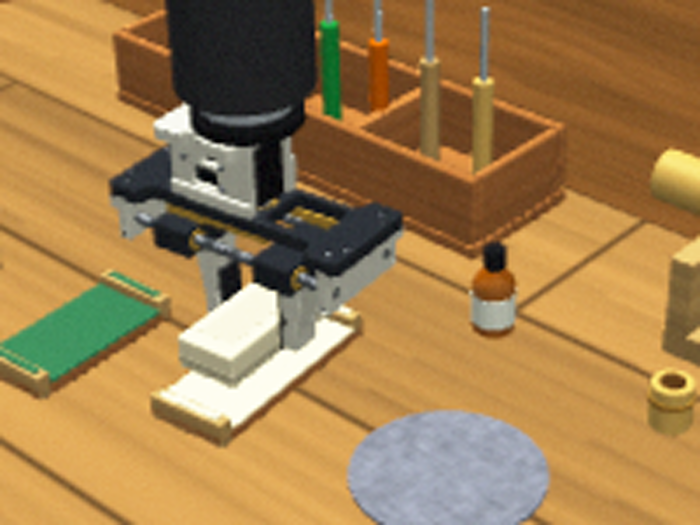

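```bash
python3 -m creep '{"slide":[[0.5,-0.06,0],[0.5,0,0],[0.5,0,0],[0.2,0,0],[0,0,0],[0,0,0],[0,0,0],[0,0,0]],"angular":[[0,0,0],[0,0,0],[0,0,0],[0,0,0],[0,0,0],[0,0,0],[0,0,0],[0,0,0]],"grip":[-1,-1,-1,-1,-1,-1,-1,-1]}'
python3 go.py 598.2 88 16.7 6.9
```

```text
t: 8.9
tool_pos: [598.0, 88.3, 198.9]
orientation: [0.043, 0.706, 0.043, -0.706]
force: [0.6, -0.2, -3.9]
grip_width: 48.0
t 8.9 tip [598.1  88.3  20.9] grasp xy [598.1  88.3] jawyaw -83.1 tilt 0.02 q [ 0.47  0.45 -0.38  0.   -0.74  1.22] F [ 0.6 -0.2 -3.9] w 48.0
turn [-1.7997e+02 -1.0000e-02 -3.0000e-02] slide [ 0.42 -0.03  0.01] j6~ 4.36
turn [ 0.03 -0.02  0.01] slide [ 0.42  0.03 -0.01] j6~ 1.22
```

```bash
python3 -m creep '{"slide":[[0.1,0,0],[0.1,0,0],[0.1,0,0],[0,0,0],[0,0,0],[0,0,0],[0,0,0]],"angular":[[0,0,0],[0,0,0],[0,0,0],[0,0,0],[0,0,0],[0,0,0],[0,0,0]],"grip":[-1,-1,-1,-1,-1,-1,-1]}'
python3 -m creep '{"slide":[[0.05,0,0],[0,0,0],[0,0,0]],"angular":[[0,0,0],[0,0,0],[0,0,0]],"grip":[-1,-1,-1]}'
python3 -m creep '{"slide":[[0.05,0,0],[0,0,0],[0,0,0]],"angular":[[0,0,0],[0,0,0],[0,0,0]],"grip":[-1,-1,-1]}'
```

```text
t: 9.6
tool_pos: [597.9, 88.3, 195.7]
orientation: [0.043, 0.706, 0.043, -0.706]
force: [0.2, -0.2, -3.6]
grip_width: 47.7
t: 9.9
tool_pos: [597.9, 88.3, 195.2]
orientation: [0.043, 0.706, 0.043, -0.706]
force: [0.5, -0.1, -3.9]
grip_width: 47.7
t: 10.2
tool_pos: [598.0, 88.3, 194.7]
orientation: [0.043, 0.706, 0.043, -0.706]
force: [0.7, 0.0, -3.7]
grip_width: 48.3
```

```bash
for i in 1 2 3 4; do python3 -m creep '{"slide":[[0.05,0,0],[0,0,0]],"angular":[[0,0,0],[0,0,0]],"grip":[-1,-1]}' | grep "tool_pos\|force"; done
```

```text
tool_pos: [598.0, 88.3, 194.7]
force: [-3.1, 0.9, 3.1]
tool_pos: [597.9, 88.3, 194.7]
force: [-4.0, -0.6, 7.5]
tool_pos: [597.9, 88.3, 194.6]
force: [-6.7, -0.4, 12.1]
tool_pos: [597.9, 88.3, 194.6]
force: [-7.7, -0.3, 15.8]
```

```bash
python3 -m creep '{"slide":[[-0.15,0,0],[0,0,0],[0,0,0],[0,0,0],[0,0,0],[0,0,0],[-1,0,0],[-3,0,0],[-4,0,0],[-4,0,0],[-3,0,0],[0,0,0]],"angular":[[0,0,0],[0,0,0],[0,0,0],[0,0,0],[0,0,0],[0,0,0],[0,0,0],[0,0,0],[0,0,0],[0,0,0],[0,0,0],[0,0,0]],"grip":[-1,-1,1,1,1,1,1,1,1,1,1,1]}'
python3 go.py 545 -371 59 38
```

```text
t: 12.2
tool_pos: [599.1, 88.5, 350.3]
orientation: [0.042, 0.709, 0.044, -0.703]
force: [0.5, -0.1, -0.7]
grip_width: 87.8
t 12.2 tip [600.7  89.1 172.3] grasp xy [600.5  89. ] jawyaw -83.0 tilt 0.53 q [ 0.47  0.28 -0.23  0.   -1.05  1.22] F [ 0.5 -0.1 -0.7] w 87.8
turn [ 1.4897e+02 -5.0000e-02  7.2000e-01] slide [ 11.33 -32.88 -32.56] j6~ -0.63
turn [-31.02  -0.54  -0.04] slide [11.33 32.88 32.56] j6~ 2.51
```

Run:
```python
from h import *
f=grab_frame("side"); t=grab_frame("top")
crop(f,400,270,500,370,6,"s4"); crop(t,410,210,490,280,7,"t4"); crop(f,220,180,400,300,4,"s5")
h=cv2.cvtColor(f["color"],cv2.COLOR_BGR2HSV)
print(h[290:325:2,453].tolist()); print(h[310:350:2,440].tolist()); print(h[325:355:2,432].tolist())
for v in (130,150,170): 
  for c in blobs(f,"blue",lo=(105,120,v),hi=(125,255,255)): print(v,c.mean(0),rect(f,c,77))
for c in blobs(t,"cream"): print(rect(t,c,38))
for c in blobs(f,"cream",lo=(15,5,215)): print(rect(f,c,38))
```

```text
[[18, 156, 204], [17, 154, 186], [113, 132, 193], [110, 176, 197], [110, 181, 182], [110, 179, 180], [110, 178, 183], [110, 177, 180], [110, 178, 183], [110, 176, 180], [110, 174, 183], [111, 176, 167], [111, 164, 145], [111, 177, 105], [111, 180, 99], [112, 158, 89], [81, 142, 95], [71, 152, 129]]
[[71, 147, 142], [72, 150, 141], [71, 156, 139], [71, 149, 139], [70, 149, 142], [71, 149, 139], [72, 154, 134], [71, 148, 119], [71, 144, 143], [71, 141, 119], [72, 136, 71], [71, 142, 70], [71, 145, 74], [75, 157, 57], [9, 192, 153], [8, 210, 210], [7, 207, 211], [7, 206, 178], [7, 203, 103], [7, 203, 108]]
[[7, 207, 197], [7, 215, 196], [7, 214, 193], [7, 208, 194], [7, 210, 186], [7, 209, 212], [7, 209, 210], [7, 210, 186], [5, 199, 95], [7, 203, 93], [7, 216, 92], [8, 210, 73], [4, 104, 108], [112, 27, 169], [110, 35, 154]]
130 [451.67605634 304.15492958] [ 546.7 -375.6   51.2   31.1   37.2]
130 [ 53.76760563 193.1056338 ] [240.8 576.7 130.6  88.5  24.6]
150 [451.55714286 303.94285714] [ 547.  -375.5   50.6   30.9   37.4]
150 [ 52.4494382  198.05617978] [223.6 549.6  89.4  41.5   9.3]
170 [451.70149254 303.70149254] [ 547.7 -375.1   49.    30.    37.7]
[566.1  82.6 100.3  63.8   7.5]
[ 705.2 -302.4   78.9   21.5   58. ]
[634.4 182.9  45.   21.7  51.1]
[ 774.2 -487.2   59.2   50.5  -58.6]
[ 698.7 -312.6   83.4   27.    58.3]
[573.6  60.2 135.   61.9   6.3]
[599.5  79.5 119.5  61.7   5.7]
```

View pics/s4.png

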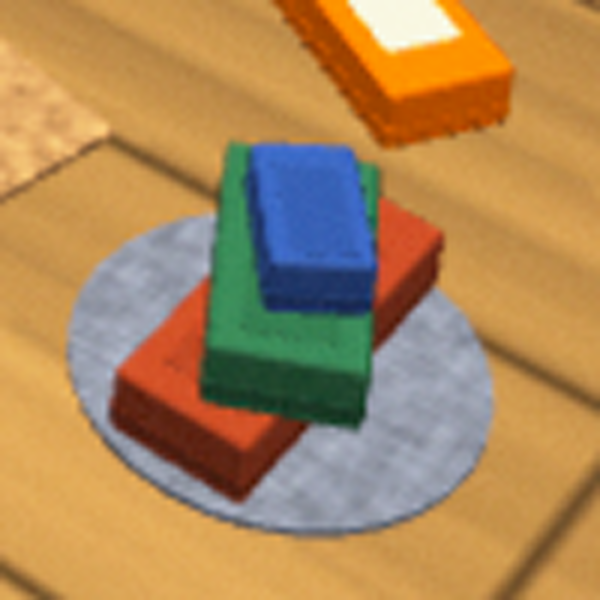

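View pics/t4.png

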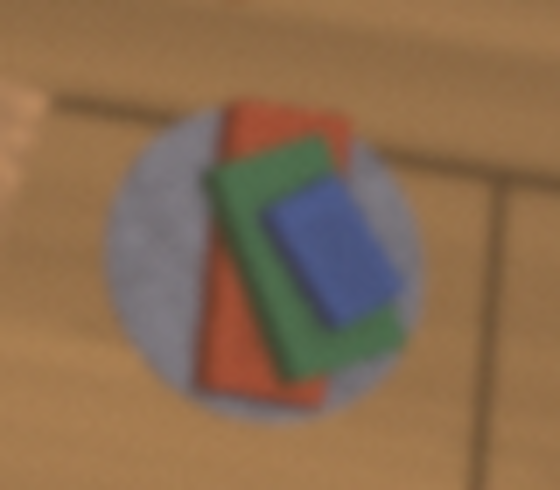

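View pics/s5.png

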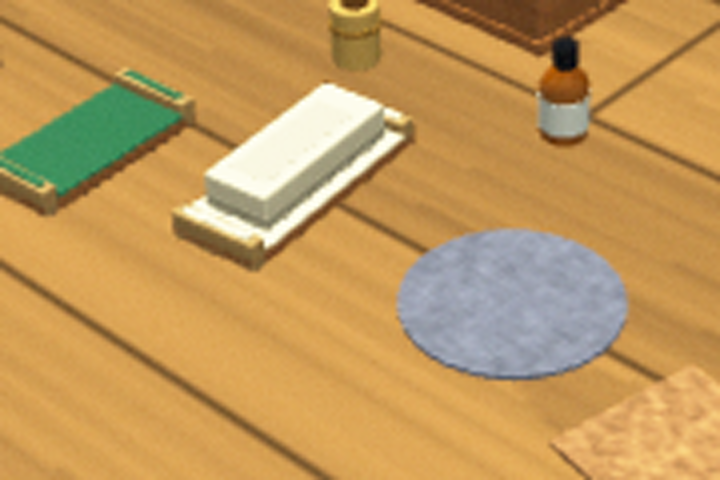

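```bash
python3 go.py 546 -373.4 57.5 37.8; python3 -m creep '{"slide":[[0,0,0],[0,0,0],[0,0,0],[0,0,0],[0,1.4,1.4],[0,2.8,2.8],[0,2.8,2.8],[0,2.8,2.8],[0,2.8,2.8],[0,2.8,2.8],[0,2.8,2.8],[0,2.8,2.8]],"angular":[[-8,0,0],[-8,0,0],[-8,0,0],[-7,0,0],[0,0,0],[0,0,0],[0,0,0],[0,0,0],[0,0,0],[0,0,0],[0,0,0],[0,0,0]],"grip":[1,1,1,1,1,1,1,1,1,1,1,1]}' | head -2
python3 -m creep '{"slide":[[0,2.8,2.8],[0,2.8,2.8],[0,2.8,2.8],[0,2,2],[0,1,1],[0,0,0],[0,0,0]],"angular":[[0,0,0],[0,0,0],[0,0,0],[0,0,0],[0,0,0],[0,0,0],[0,0,0]],"grip":[1,1,1,1,1,1,1]}' | head -2
python3 go.py 546 -373.4 57.5 37.8
```

```text
t 12.3 tip [598.2  88.5 167.6] grasp xy [598.2  88.5] jawyaw -83.1 tilt 0.15 q [ 0.47  0.29 -0.23 -0.   -1.05  1.22] F [-1.  -0.4 -0.2] w 87.6
turn [1.4913e+02 3.0000e-02 1.9000e-01] slide [ 11.01 -33.3  -32.39] j6~ -0.63
turn [-3.087e+01 -1.500e-01  2.000e-02] slide [11.01 33.3  32.39] j6~ 2.51
t: 13.5
tool_pos: [560.2, -208.5, 343.2]
t: 14.2
tool_pos: [541.1, -366.4, 343.4]
t 14.2 tip [ 540.9 -366.3  165.4] grasp xy [ 540.9 -366.3] jawyaw -52.2 tilt 0.08 q [-0.3   0.37 -0.12 -0.   -1.08  2.53] F [ 0.2 -0.2  0.7] w 87.6
turn [-1.7996e+02 -1.1000e-01  4.0000e-02] slide [10.79 -0.85 -0.04] j6~ 5.67
turn [0.04 0.03 0.07] slide [10.79  0.85  0.04] j6~ 2.53
```

```bash
python3 -m creep '{"slide":[[1,0.5,0],[2,0.35,0],[2,0,0],[2,0,0],[1.5,0,0],[1,0,0],[0.5,0,0],[0,0,0],[0,0,0],[0,0,0]],"angular":[[0,0,0],[0,0,0],[0,0,0],[0,0,0],[0,0,0],[0,0,0],[0,0,0],[0,0,0],[0,0,0],[0,0,0]],"grip":[1,1,1,1,1,1,1,1,1,1]}' | head -2
python3 go.py 546 -373.4 57.5 37.8
python3 - <<'E'
from h import *
f=grab_frame("side"); crop(f,380,220,540,370,4,"s6")
E
```

```text
t: 15.2
tool_pos: [547.1, -373.3, 245.1]
t 15.2 tip [ 547.4 -373.4   67.1] grasp xy [ 547.3 -373.4] jawyaw -52.1 tilt 0.09 q [-0.3   0.47 -0.21  0.   -0.89  2.54] F [-0.2 -0.3  0.3] w 87.7
turn [-1.7986e+02  1.3000e-01 -7.0000e-02] slide [ 0.96  0.06 -0.09] j6~ 5.68
turn [ 0.14 -0.04 -0.08] slide [ 0.96 -0.06  0.09] j6~ 2.54
```

View pics/s6.png

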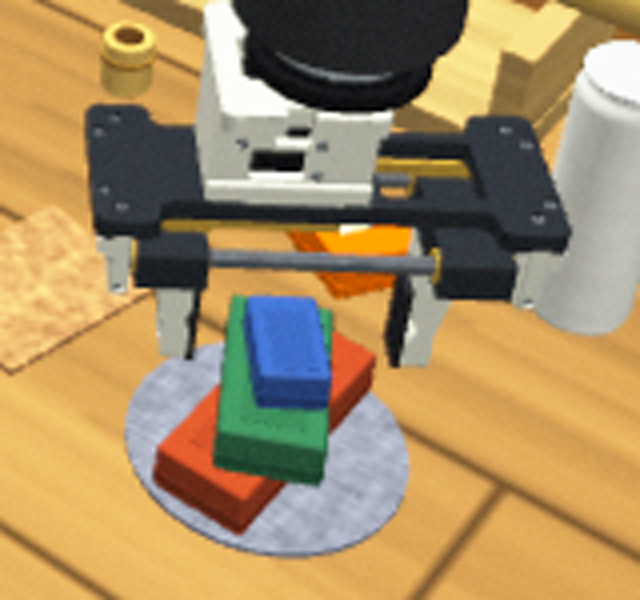

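```bash
python3 -m creep '{"slide":[[0.4,-0.05,0.05],[0.3,0,0],[0.2,0,0],[0,0,0],[0,0,0],[0,0,0]],"angular":[[0,0,0],[0,0,0],[0,0,0],[0,0,0],[0,0,0],[0,0,0]],"grip":[1,1,1,1,1,1]}'
python3 go.py 546 -373.4 57.5 37.8
```

```text
t: 15.85
tool_pos: [546.2, -373.1, 235.2]
orientation: [0.23, 0.669, 0.23, -0.669]
force: [-0.1, -0.1, -0.2]
grip_width: 87.5
t 15.85 tip [ 546.2 -373.1   57.2] grasp xy [ 546.2 -373.1] jawyaw -52.1 tilt 0.01 q [-0.31  0.48 -0.22  0.   -0.87  2.54] F [-0.1 -0.1 -0.2] w 87.5
turn [-1.7987e+02  1.0000e-02 -0.0000e+00] slide [-0.03 -0.01 -0.03] j6~ 5.68
turn [ 0.13 -0.   -0.01] slide [-0.03  0.01  0.03] j6~ 2.54
```

```bash
python3 -m creep '{"slide":[[0,0,0],[0,0,0],[0,0,0],[0,0,0],[0,0,0],[0,0,0],[0,0,0],[0,0,0],[0,0,0],[0,0,0]],"angular":[[0,0,0],[0,0,0],[0,0,0],[0,0,0],[0,0,0],[0,0,0],[0,0,0],[0,0,0],[0,0,0],[0,0,0]],"grip":[-1,-1,-1,-1,-1,-1,-1,-1,-1,-1]}'
python3 -m creep '{"slide":[[-0.5,0,0],[-1,0,0],[-2,0,0],[-2,0,0],[-2,0,0],[-1,0,0],[0,0,0],[0,0,0]],"angular":[[0,0,0],[0,0,0],[0,0,0],[0,0,0],[0,0,0],[0,0,0],[0,0,0],[0,0,0]],"grip":[-1,-1,-1,-1,-1,-1,-1,-1]}'
python3 - <<'E'
from h import *
f=grab_frame("side"); crop(f,380,220,540,370,4,"s7")
E
```

```text
t: 16.85
tool_pos: [546.1, -373.1, 235.2]
orientation: [0.23, 0.669, 0.23, -0.669]
force: [-0.4, 0.0, 0.3]
grip_width: 31.9
t: 17.65
tool_pos: [545.8, -372.9, 319.8]
orientation: [0.23, 0.669, 0.23, -0.669]
force: [0.1, 0.3, -0.8]
grip_width: 31.8
```

View pics/s7.png

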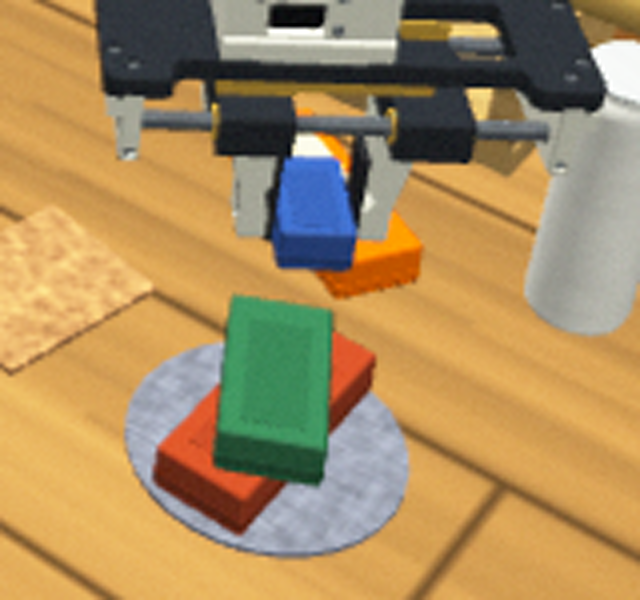

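```bash
python3 go.py 598 88.3 40.5 6.9
python3 - <<'E'
from h import *
f=grab_frame("side")
p=plane(f,[[271.75,224.5],[287,229.5],[316.25,208],[301.25,200.75]],38); print(p.round(1),p.mean(0))
print(np.linalg.norm(np.diff(p,axis=0),axis=1))
# fine pad visible corners: front stop inner etc
h=cv2.cvtColor(f["color"],cv2.COLOR_BGR2HSV); print(h[205:245:2,290].tolist())
crop(f,255,190,345,255,8,"s8")
E
```

```text
t 17.7 tip [ 545.5 -372.7  141.2] grasp xy [ 545.5 -372.7] jawyaw -52.1 tilt 0.08 q [-0.31  0.4  -0.13 -0.   -1.04  2.54] F [-0.4  0.8 -1.4] w 31.7
turn [-1.4898e+02 -9.0000e-02  6.0000e-02] slide [10.07 45.15 10.73] j6~ 4.39
turn [31.02  0.04  0.07] slide [ 10.07 -45.15 -10.73] j6~ 1.25
[[534.9  95.6]
 [544.7  53.5]
 [655.1  62.5]
 [654.4 114.1]] [597.28787606  81.42065511]
[ 43.18847078 110.8140017   51.66166531]
[[17, 158, 208], [17, 155, 204], [28, 18, 253], [28, 13, 254], [26, 17, 253], [28, 17, 253], [28, 17, 253], [28, 16, 252], [28, 17, 252], [27, 11, 254], [30, 11, 254], [25, 53, 191], [27, 53, 174], [25, 56, 178], [26, 59, 148], [28, 17, 252], [30, 9, 254], [20, 80, 204], [12, 173, 127], [18, 153, 221]]
```

View pics/s8.png

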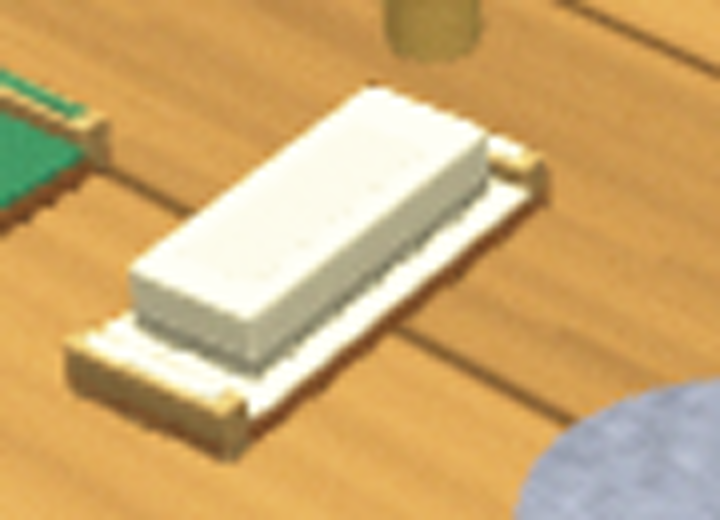

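Run:
```python
from h import *
f=grab_frame("side")
def w(q,z): return plane(f,(np.array(q,float)+.5)/8-.5+[255,190],z)
p=w([[133,275],[252,322],[487,135],[372,87]],38); print(p.round(1),p.mean(0)); print(np.linalg.norm(np.diff(p,axis=0),axis=1))
# bottom edge of stone near face front corner, right lower corner; pad near long edge at z=12
b=w([[257,372],[490,183],[135,313]],12); print("stone bottom corners",b.round(1))
e=w([[250,415],[535,190]],12); print("pad near edge",e.round(1))
a=np.radians(6.9)
# predicted pixels of stone top corners for center (598,88.3)
for c in [(598,88.3,6.9)]:
    q=[[c[0]+sx*60*np.cos(a)-sy*24*np.sin(a),c[1]+sx*60*np.sin(a)+sy*24*np.cos(a),38] for sx,sy in((-1,1),(-1,-1),(1,-1),(1,1))]
    print(((proj(f,q)-[255,190]+.5)*8-.5).round())
    q=[[598+sx*69*np.cos(a)-sy*32*np.sin(a),88+sx*69*np.sin(a)+sy*32*np.cos(a),12] for sx,sy in((-1,1),(-1,-1),(1,-1),(1,1))]
    print(((proj(f,q)-[255,190]+.5)*8-.5).round())
```

```text
[[535.6  98.3]
 [542.4  54.3]
 [658.9  68.8]
 [655.1 115.5]] [598.01152395  84.219624  ]
[ 44.50580204 117.42372076  46.88909737]
stone bottom corners [[549.2  61.6]
 [667.2  76.3]
 [545.6 111.3]]
pad near edge [[533.3  48.1]
 [673.6  62.7]]
[[118. 267.]
 [242. 320.]
 [484. 130.]
 [362.  83.]]
[[ 86. 343.]
 [251. 415.]
 [524. 192.]
 [364. 130.]]
```

Run:
```python
from h import *
t=grab_frame("top"); crop(t,265,160,325,245,7,"t8")
f=grab_frame("side"); h=cv2.cvtColor(f["color"],cv2.COLOR_BGR2HSV)
m=((h[...,2]>228)&(h[...,1]<60)).astype(np.uint8)*255
m=cv2.morphologyEx(m,cv2.MORPH_OPEN,np.ones((5,5),np.uint8))
for c in cv2.findContours(m,cv2.RETR_EXTERNAL,cv2.CHAIN_APPROX_NONE)[0]:
    c=c[:,0]; 
    if abs(c.mean(0)-[293,216]).max()<20: print(cv2.contourArea(c),rect(f,c,38))
```

```text
471.5 [598.9  85.8 119.3  46.9   6.8]
```

View pics/t8.png

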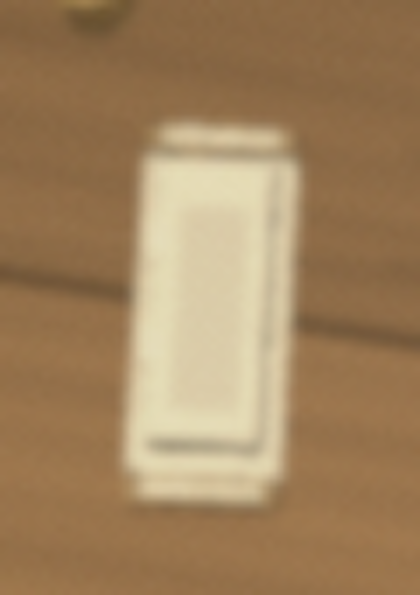

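```bash
python3 - <<'E'
from h import *
f=grab_frame("side")
for v in (140,155):
  for c in blobs(f,"blue",lo=(105,120,v),hi=(125,255,255)):
    if c[:,0].min()>300: print(v,c.mean(0),rect(f,c,161))
E
python3 go.py 598.4 87.5 40.5 6.9
python3 -m creep '{"slide":[[-1,0,0],[0,0,0],[0,0,0],[0,0,0],[0,-1.5,-0.4],[0,-3,-0.7],[0,-4,-1],[0,-4,-1],[0,-4,-1],[0,-4,-1],[0,-4,-1],[0,-4,-1]],"angular":[[8,0,0],[8,0,0],[8,0,0],[7,0,0],[0,0,0],[0,0,0],[0,0,0],[0,0,0],[0,0,0],[0,0,0],[0,0,0],[0,0,0]],"grip":[-1,-1,-1,-1,-1,-1,-1,-1,-1,-1,-1,-1]}' | head -2
python3 -m creep '{"slide":[[0,-4,-0.9],[0,-4,-0.9],[0,-4,-0.9],[0,-3,-0.6],[0,-1.5,-0.3],[0,0,0],[0,0,0]],"angular":[[0,0,0],[0,0,0],[0,0,0],[0,0,0],[0,0,0],[0,0,0],[0,0,0]],"grip":[-1,-1,-1,-1,-1,-1,-1]}' | head -2
python3 go.py 598.4 87.5 40.5 6.9
```

```text
140 [458.17910448 270.05970149] [ 545.5 -376.    49.6   30.5   37. ]
155 [458.16923077 269.70769231] [ 545.9 -375.5   47.3   31.1   39.4]
t 17.95 tip [ 545.8 -372.9  141.3] grasp xy [ 545.8 -372.9] jawyaw -52.1 tilt 0.08 q [-0.31  0.4  -0.13 -0.   -1.04  2.54] F [ 0.2 -0.1 -0.4] w 31.6
turn [-1.4897e+02 -7.0000e-02  8.0000e-02] slide [10.08 45.09 10.74] j6~ 4.39
turn [31.03  0.06  0.05] slide [ 10.08 -45.09 -10.74] j6~ 1.25
t: 19.15
tool_pos: [581.9, -79.4, 330.1]
t: 19.85
tool_pos: [597.7, 86.6, 329.9]
t 19.85 tip [597.6  86.5 151.9] grasp xy [597.6  86.5] jawyaw -83.0 tilt 0.04 q [ 0.47  0.3  -0.25  0.   -1.02  1.23] F [ 0.4  0.3 -0.9] w 32.0
turn [-1.7988e+02  2.0000e-02  6.0000e-02] slide [11.14  0.08  0.08] j6~ 4.36
turn [ 0.12  0.04 -0.01] slide [11.14 -0.08 -0.08] j6~ 1.22
```

```bash
python3 -m creep '{"slide":[[1,-0.08,-0.15],[2,0,0],[2,0,0],[2,0,0],[1.5,0,0],[1,0,0],[0.5,0,0],[0.5,0,0],[0.2,0,0],[0,0,0],[0,0,0],[0,0,0]],"angular":[[0,0,0],[0,0,0],[0,0,0],[0,0,0],[0,0,0],[0,0,0],[0,0,0],[0,0,0],[0,0,0],[0,0,0],[0,0,0],[0,0,0]],"grip":[-1,-1,-1,-1,-1,-1,-1,-1,-1,-1,-1,-1]}' | head -2
python3 go.py 599.4 87.5 40.2 6.9
python3 - <<'E'
from h import *
f=grab_frame("side"); crop(f,240,150,350,260,5.4,"s9")
E
```

```text
t: 21.05
tool_pos: [599.5, 87.7, 223.7]
t 21.05 tip [599.7  87.7  45.7] grasp xy [599.6  87.7] jawyaw -83.1 tilt 0.05 q [ 0.47  0.42 -0.36  0.   -0.79  1.22] F [ 0.5 -0.5 -0.5] w 32.0
turn [-1.7996e+02 -2.0000e-02 -8.0000e-02] slide [ 0.55 -0.02 -0.01] j6~ 4.37
turn [ 0.04 -0.05  0.01] slide [0.55 0.02 0.01] j6~ 1.22
```

View pics/s9.png

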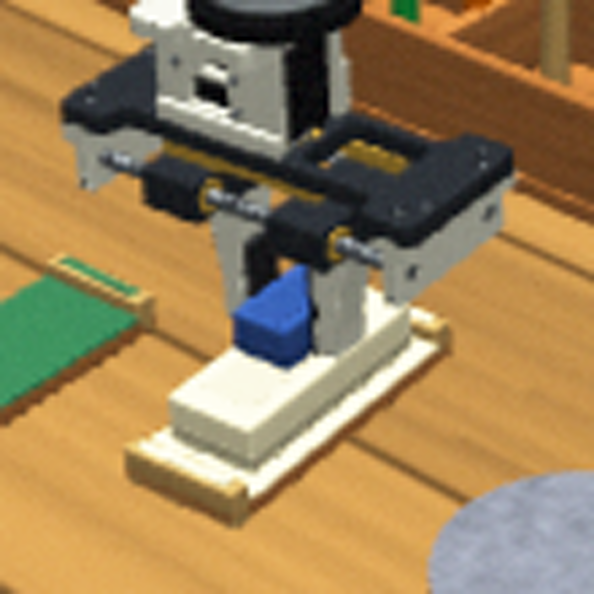

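```bash
python3 -m creep '{"slide":[[0.1,0,0],[0.1,0,0],[0.1,0,0],[0.1,0,0],[0,0,0],[0,0,0]],"angular":[[0,0,0],[0,0,0],[0,0,0],[0,0,0],[0,0,0],[0,0,0]],"grip":[-1,-1,-1,-1,-1,-1]}' | sed -n '2p;4p'
python3 -m creep '{"slide":[[0.05,0,0],[0,0,0],[0,0,0]],"angular":[[0,0,0],[0,0,0],[0,0,0]],"grip":[-1,-1,-1]}'| sed -n '2p;4p'
python3 -m creep '{"slide":[[0.05,0,0],[0,0,0],[0,0,0]],"angular":[[0,0,0],[0,0,0],[0,0,0]],"grip":[-1,-1,-1]}'| sed -n '2p;4p'
```

```text
tool_pos: [599.4, 87.5, 219.1]
force: [0.5, 0.0, -0.3]
tool_pos: [599.4, 87.5, 218.7]
force: [0.1, -0.2, -1.3]
tool_pos: [599.4, 87.5, 218.2]
force: [0.3, 0.6, -0.7]
```

```bash
python3 -m creep '{"slide":[[0.05,0,0],[0,0,0],[0,0,0]],"angular":[[0,0,0],[0,0,0],[0,0,0]],"grip":[-1,-1,-1]}'| sed -n '2p;4p'
python3 -m creep '{"slide":[[0.05,0,0],[0,0,0],[0,0,0]],"angular":[[0,0,0],[0,0,0],[0,0,0]],"grip":[-1,-1,-1]}'| sed -n '2p;4p'
```

```text
tool_pos: [599.4, 87.6, 218.1]
force: [-3.0, 0.2, 5.6]
tool_pos: [599.3, 87.5, 218.1]
force: [-4.2, -0.9, 9.8]
```

```bash
python3 -m creep '{"slide":[[-0.1,0,0],[0,0,0],[0,0,0],[0,0,0],[0,0,0],[0,0,0],[-1,0,0],[-3,0,0],[-4,0,0],[-3,0,0],[-1,0,0],[0,0,0]],"angular":[[0,0,0],[0,0,0],[0,0,0],[0,0,0],[0,0,0],[0,0,0],[0,0,0],[0,0,0],[0,0,0],[0,0,0],[0,0,0],[0,0,0]],"grip":[-1,-1,1,1,1,1,1,1,1,1,1,1]}'|head -2
python3 - <<'E'
from h import *
f=grab_frame("side");t=grab_frame("top"); crop(f,240,180,350,260,6,"s10")
for v in (110,125): 
  for c in blobs(f,"green",lo=(60,90,v),hi=(90,255,255)):
    if c[:,0].min()>350: print(v,c.mean(0),rect(f,c,55))
for c in blobs(f,"red",lo=(0,120,130),hi=(9,255,255)):
    if c[:,0].min()>350: print("red",c.mean(0),rect(f,c,29))
for v in(140,150):
  for c in blobs(f,"blue",amin=40,lo=(105,100,v),hi=(125,255,255)): print("blue",rect(f,c,60))
for c in blobs(t,"green",lo=(50,60,20),hi=(90,255,255)): print("top",c.mean(0),rect(t,c,55))
E
```

```text
t: 24.1
tool_pos: [599.7, 87.6, 340.7]
110 [448.95652174 312.96521739] [ 546.2 -372.9   88.3   46.7   27.6]
125 [448.84070796 312.59292035] [ 546.6 -372.6   87.3   45.6   27.5]
red [432.65789474 332.34210526] [ 5.168e+02 -3.701e+02  5.190e+01  4.690e+01 -2.000e-01]
red [465.97435897 310.87179487] [ 593.9 -390.3   45.2   18.6   29.1]
blue [600.9  84.9  49.   29.6   7.2]
blue [236.4 588.8  89.1  67.2  29.4]
blue [600.8  85.1  49.   29.3   7.1]
blue [230.8 583.3  83.4  52.7  19.4]
top [566.41025641 361.11538462] [ 295.4 -687.2   72.7   67.    52.2]
top [453.45783133 246.34939759] [ 543.9 -369.    82.7   46.1   27.3]
top [247.88235294 217.00980392] [530.3 208.1  99.6  56.2   3.7]
```

View pics/s10.png

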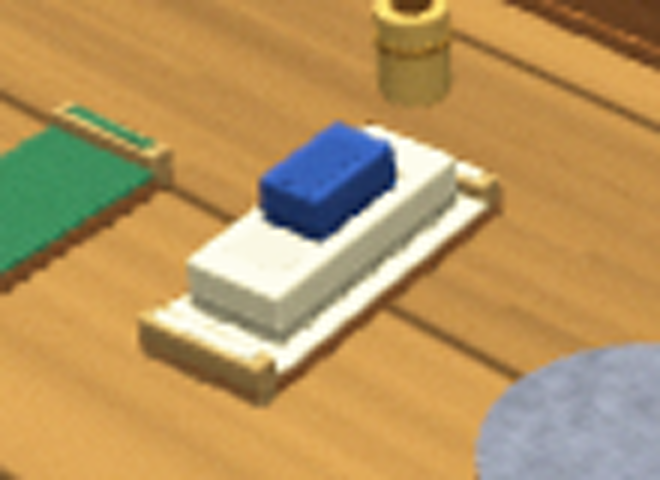

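```bash
python3 go.py 545.5 -371.5 33 27.6
python3 -m creep '{"slide":[[0,0,0],[0,0,0],[0,0,0],[0,2,1.1],[0,3,2],[0,3,2],[0,3,2],[0,3,2],[0,3,2],[0,3,2],[0,3,2],[0,3,2]],"angular":[[-7,0,0],[-7,0,0],[-6.7,0,0],[0,0,0],[0,0,0],[0,0,0],[0,0,0],[0,0,0],[0,0,0],[0,0,0],[0,0,0],[0,0,0]],"grip":[1,1,1,1,1,1,1,1,1,1,1,1]}'|head -2
python3 -m creep '{"slide":[[0,3,2],[0,3,2],[0,3,2],[0,2,1.5],[0,1,1],[0,0,0],[0,0,0]],"angular":[[0,0,0],[0,0,0],[0,0,0],[0,0,0],[0,0,0],[0,0,0],[0,0,0]],"grip":[1,1,1,1,1,1,1]}' | head -2
python3 go.py 545.5 -371.5 33 27.6
```

```text
t 24.2 tip [598.8  87.4 159.6] grasp xy [598.8  87.4] jawyaw -83.1 tilt 0.04 q [ 0.47  0.3  -0.24 -0.   -1.04  1.22] F [ 0.7  1.2 -0.7] w 87.4
turn [ 1.5932e+02  3.0000e-02 -6.0000e-02] slide [ 12.66 -38.19 -26.  ] j6~ -0.81
turn [-2.068e+01  4.000e-02  2.000e-02] slide [12.66 38.19 26.  ] j6~ 2.33
t: 25.4
tool_pos: [567.7, -223.5, 336.2]
t: 26.1
tool_pos: [548.6, -367.5, 337.0]
t 26.1 tip [ 548.3 -367.4  159. ] grasp xy [ 548.3 -367.4] jawyaw -62.4 tilt 0.11 q [-0.3   0.38 -0.11 -0.   -1.08  2.35] F [ 0.5  0.3 -0.3] w 87.8
turn [-1.8e+02 -1.4e-01  1.0e-01] slide [12.6  -0.21 -0.46] j6~ 5.5
turn [0.   0.06 0.09] slide [12.6   0.21  0.46] j6~ 2.36
```

```bash
python3 -m creep '{"slide":[[1,0.2,0.4],[2,0,0],[2,0,0],[2,0,0],[2,0,0],[1.5,0,0],[1,0,0],[0.5,0,0],[0,0,0],[0,0,0],[0,0,0]],"angular":[[0,0,0],[0,0,0],[0,0,0],[0,0,0],[0,0,0],[0,0,0],[0,0,0],[0,0,0],[0,0,0],[0,0,0],[0,0,0]],"grip":[1,1,1,1,1,1,1,1,1,1,1]}' | sed -n '2p;4p'
python3 go.py 545.5 -371.5 33 27.6
```

```text
tool_pos: [546.5, -371.6, 219.1]
force: [-0.4, -0.7, 0.0]
t 27.2 tip [ 546.8 -371.7   41.1] grasp xy [ 546.7 -371.7] jawyaw -62.4 tilt 0.09 q [-0.3   0.5  -0.23  0.   -0.84  2.36] F [-0.4 -0.7  0. ] w 87.8
turn [-1.7996e+02  1.0000e-01 -9.0000e-02] slide [ 0.81  0.06 -0.08] j6~ 5.5
turn [ 0.04 -0.06 -0.07] slide [ 0.81 -0.06  0.08] j6~ 2.36
```

```bash
python3 -m creep '{"slide":[[0.3,-0.05,0.05],[0.3,0,0],[0.15,0,0],[0,0,0],[0,0,0],[0,0,0]],"angular":[[0,0,0],[0,0,0],[0,0,0],[0,0,0],[0,0,0],[0,0,0]],"grip":[1,1,1,1,1,1]}'| sed -n '2p;4p'
python3 go.py 545.5 -371.5 33 27.6 | head -1
python3 -m creep '{"slide":[[0,0,0],[0,0,0],[0,0,0],[0,0,0],[0,0,0],[0,0,0],[0,0,0],[0,0,0],[0,0,0],[0,0,0]],"angular":[[0,0,0],[0,0,0],[0,0,0],[0,0,0],[0,0,0],[0,0,0],[0,0,0],[0,0,0],[0,0,0],[0,0,0]],"grip":[-1,-1,-1,-1,-1,-1,-1,-1,-1,-1]}'
python3 go.py 545.5 -371.5 33 27.6 | head -1
```

```text
tool_pos: [545.6, -371.3, 210.7]
force: [-1.0, -0.6, 0.3]
t 27.8 tip [ 545.6 -371.3   32.7] grasp xy [ 545.6 -371.3] jawyaw -62.4 tilt 0.0 q [-0.3   0.5  -0.24  0.   -0.82  2.36] F [-1.  -0.6  0.3] w 87.9
t: 28.8
tool_pos: [545.5, -371.2, 210.6]
orientation: [-0.169, -0.687, -0.169, 0.687]
force: [0.2, -1.0, -0.0]
grip_width: 47.6
t 28.8 tip [ 545.5 -371.2   32.6] grasp xy [ 545.5 -371.2] jawyaw -62.4 tilt 0.01 q [-0.3   0.5  -0.24 -0.   -0.82  2.36] F [ 0.2 -1.  -0. ] w 47.6
```

```bash
python3 -m creep '{"slide":[[-0.5,0,0],[-1,0,0],[-2,0,0],[-2,0,0],[-3,0,0],[-2,0,0],[-1.5,0,0],[0,0,0],[0,0,0],[0,0,0]],"angular":[[0,0,0],[0,0,0],[0,0,0],[0,0,0],[8,0,0],[8,0,0],[8,0,0],[0.1,0,0],[0,0,0],[0,0,0]],"grip":[-1,-1,-1,-1,-1,-1,-1,-1,-1,-1]}'
python3 - <<'E'
from h import *
f=grab_frame("side"); crop(f,380,220,540,370,4,"s11")
E
python3 go.py 537.5 217.2 15.6 3.4
```

```text
t: 29.8
tool_pos: [545.1, -371.0, 329.5]
orientation: [-0.022, -0.706, -0.023, 0.707]
force: [0.5, 0.3, -2.9]
grip_width: 47.8
t 29.85 tip [ 544.8 -370.9  151.4] grasp xy [ 544.9 -370.9] jawyaw -86.3 tilt 0.12 q [-0.3   0.39 -0.12 -0.   -1.06  1.94] F [-0.6  0.8 -2.4] w 47.9
turn [-1.7973e+02 -9.0000e-02  1.7000e-01] slide [13.58 58.77  2.72] j6~ 4.09
turn [0.27 0.11 0.06] slide [ 13.58 -58.77  -2.72] j6~ 0.95
```

View pics/s11.png

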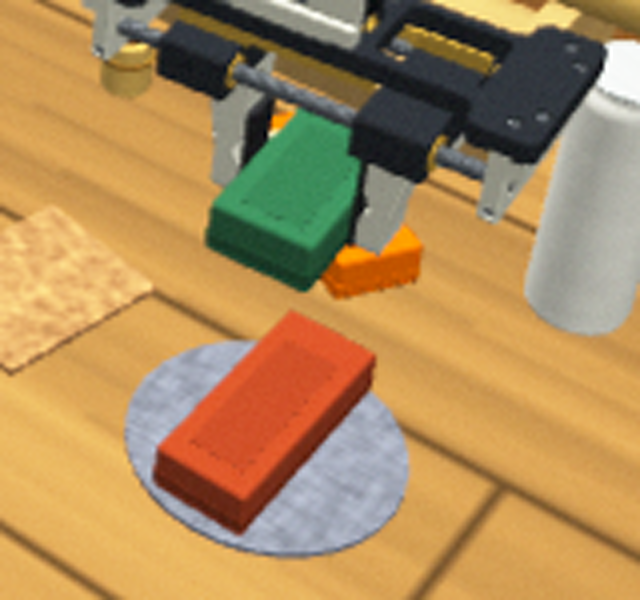

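```bash
python3 -m creep '{"slide":[[0,-1.5,0],[0,-3,-0.1],[0,-4,-0.2],[0,-4,-0.2],[0,-4,-0.2],[0,-4,-0.2],[0,-4,-0.2],[0,-4,-0.2],[0,-4,-0.2],[0,-4,-0.2],[0,-4,-0.2],[0,-4,-0.2]],"angular":[[0.25,0,0],[0,0,0],[0,0,0],[0,0,0],[0,0,0],[0,0,0],[0,0,0],[0,0,0],[0,0,0],[0,0,0],[0,0,0],[0,0,0]],"grip":[-1,-1,-1,-1,-1,-1,-1,-1,-1,-1,-1,-1]}'|head -2
python3 -m creep '{"slide":[[0,-4,-0.2],[0,-4,-0.2],[0,-3,-0.1],[0,-2,-0.1],[0,-1,0],[0,0,0],[0,0,0],[0,0,0]],"angular":[[0,0,0],[0,0,0],[0,0,0],[0,0,0],[0,0,0],[0,0,0],[0,0,0],[0,0,0]],"grip":[-1,-1,-1,-1,-1,-1,-1,-1]}'|head -2
python3 go.py 537.5 217.2 15.6 3.4
```

```text
t: 31.05
tool_pos: [540.1, 76.1, 330.2]
t: 31.85
tool_pos: [538.9, 213.3, 330.6]
t 31.85 tip [538.8 213.2 152.6] grasp xy [538.8 213.2] jawyaw -86.8 tilt 0.03 q [ 0.71  0.26 -0.31  0.   -1.    0.91] F [ 0.8  0.3 -2.4] w 47.5
turn [ 1.7984e+02 -3.0000e-02 -4.0000e-02] slide [13.7   0.4  -0.11] j6~ -2.23
turn [-0.16  0.02 -0.02] slide [13.7  -0.4   0.11] j6~ 0.91
```

```bash
python3 -m creep '{"slide":[[1,-0.4,0.1],[2,0,0],[2,0,0],[2,0,0],[2,0,0],[1,0,0],[0.5,0,0],[0,0,0],[0,0,0],[0,0,0]],"angular":[[-0.15,0,0],[0,0,0],[0,0,0],[0,0,0],[0,0,0],[0,0,0],[0,0,0],[0,0,0],[0,0,0],[0,0,0]],"grip":[-1,-1,-1,-1,-1,-1,-1,-1,-1,-1]}'|head -2
python3 go.py 537.5 217.2 15.6 3.4
python3 - <<'E'
from h import *
f=grab_frame("side"); crop(f,190,150,300,250,6,"s12")
E
```

```text
t: 32.85
tool_pos: [538.0, 218.5, 226.6]
t 32.85 tip [538.3 218.7  48.6] grasp xy [538.2 218.6] jawyaw -86.6 tilt 0.1 q [ 0.72  0.38 -0.42  0.   -0.77  0.91] F [ 0.6 -0.6 -2.2] w 47.9
turn [-1.7996e+02 -9.0000e-02 -1.3000e-01] slide [ 3.3  -0.12 -0.06] j6~ 4.05
turn [ 0.04 -0.08  0.05] slide [3.3  0.12 0.06] j6~ 0.91
```

View pics/s12.png

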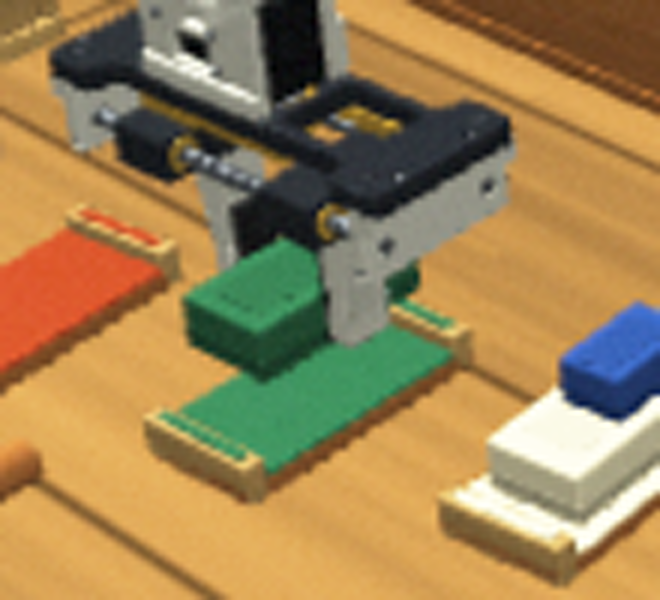

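```bash
python3 -m creep '{"slide":[[0.5,0.1,0.05],[1,0,0],[0.8,0,0],[0.5,0,0],[0.1,0,0],[0,0,0],[0,0,0],[0,0,0]],"angular":[[0,0,0],[0,0,0],[0,0,0],[0,0,0],[0,0,0],[0,0,0],[0,0,0],[0,0,0]],"grip":[-1,-1,-1,-1,-1,-1,-1,-1]}'| sed -n '2p;4p'
python3 -m creep '{"slide":[[0.05,0,0],[0,0,0],[0.05,0,0],[0,0,0],[0,0,0]],"angular":[[0,0,0],[0,0,0],[0,0,0],[0,0,0],[0,0,0]],"grip":[-1,-1,-1,-1,-1]}'| sed -n '2p;4p'
python3 go.py 537.5 217.2 15.6 3.4|head -1
```

```text
tool_pos: [537.4, 217.3, 197.0]
force: [-0.5, -0.6, -2.4]
tool_pos: [537.3, 217.2, 195.7]
force: [-0.4, 0.1, -2.3]
t 34.2 tip [537.3 217.2  17.7] grasp xy [537.3 217.2] jawyaw -86.6 tilt 0.0 q [ 0.72  0.42 -0.44 -0.   -0.71  0.91] F [-0.4  0.1 -2.3] w 47.8
```

```bash
python3 -m creep '{"slide":[[0.05,0,0],[0,0,0],[0.05,0,0],[0,0,0],[0,0,0]],"angular":[[0,0,0],[0,0,0],[0,0,0],[0,0,0],[0,0,0]],"grip":[-1,-1,-1,-1,-1]}'| sed -n '2p;4p'
python3 -m creep '{"slide":[[0.05,0,0],[0,0,0],[0,0,0]],"angular":[[0,0,0],[0,0,0],[0,0,0]],"grip":[-1,-1,-1]}'| sed -n '2p;4p'
python3 -m creep '{"slide":[[0.05,0,0],[0,0,0],[0,0,0]],"angular":[[0,0,0],[0,0,0],[0,0,0]],"grip":[-1,-1,-1]}'| sed -n '2p;4p'
python3 -m creep '{"slide":[[0.05,0,0],[0,0,0],[0,0,0]],"angular":[[0,0,0],[0,0,0],[0,0,0]],"grip":[-1,-1,-1]}'| sed -n '2p;4p'
```

```text
tool_pos: [537.3, 217.2, 194.6]
force: [-0.5, 0.4, -1.8]
tool_pos: [537.3, 217.2, 194.1]
force: [0.5, -0.4, -2.2]
tool_pos: [537.3, 217.2, 193.6]
force: [1.0, -0.2, -3.5]
tool_pos: [537.2, 217.2, 193.6]
force: [-2.1, -0.5, 6.5]
```

Contact. Release, rise, and measure.

```bash
python3 -m creep '{"slide":[[-0.05,0,0],[0,0,0],[0,0,0],[0,0,0],[0,0,0],[0,0,0],[-1,0,0],[-3,0,0],[-4,0,0],[-4,0,0],[-2,0,0],[0,0,0]],"angular":[[0,0,0],[0,0,0],[0,0,0],[0,0,0],[0,0,0],[0,0,0],[0,0,0],[0,0,0],[0,0,0],[0,0,0],[0,0,0],[0,0,0]],"grip":[-1,-1,1,1,1,1,1,1,1,1,1,1]}'| sed -n '2p;4p'
python3 - <<'E'
from h import *
f=grab_frame("side");t=grab_frame("top"); crop(f,190,160,300,250,6,"s13")
for v in (170,190):
  for c in blobs(f,"red",lo=(0,120,v),hi=(9,255,255)):
    if c[:,0].min()>350: print("red",v,c.mean(0),rect(f,c,29))
for s in (60,80,100):
  for c in blobs(t,"red",lo=(0,s,50),hi=(12,255,255)):
    if c[:,0].min()>400: print("top",s,c.mean(0),rect(t,c,29))
E
python3 go.py 546 -372 7 0
```

```text
tool_pos: [538.0, 217.7, 338.5]
force: [0.1, -0.4, -0.8]
red 170 [446.23636364 320.48181818] [ 5.509e+02 -3.698e+02  1.178e+02  4.580e+01 -4.000e-01]
red 190 [446.32110092 320.30275229] [ 5.512e+02 -3.694e+02  1.170e+02  4.500e+01 -5.000e-01]
top 60 [448.89130435 245.88405797] [ 544.9 -370.5  130.6   77.2    5.8]
top 60 [433.55319149 189.71276596] [ 703.  -305.5  121.9   56.6   57.9]
top 80 [448.69747899 245.39495798] [ 548.1 -366.2  123.    60.7    1.3]
top 80 [433.55319149 189.71276596] [ 703.  -305.5  121.9   56.6   57.9]
top 100 [448.80172414 245.15517241] [ 5.490e+02 -3.668e+02  1.215e+02  5.770e+01  5.000e-01]
top 100 [433.55319149 189.71276596] [ 703.  -305.5  121.9   56.6   57.9]
t 36.9 tip [537.3 217.3 156.6] grasp xy [537.3 217.3] jawyaw -86.6 tilt 0.1 q [ 0.72  0.26 -0.3  -0.   -1.01  0.91] F [-0.4 -0.1 -0.6] w 87.8
turn [-1.7658e+02 -1.1000e-01 -1.0000e-01] slide [ 14.96 -58.91   0.89] j6~ 4.97
turn [ 3.42 -0.07  0.07] slide [14.96 58.91 -0.89] j6~ 1.83
```

View pics/s13.png

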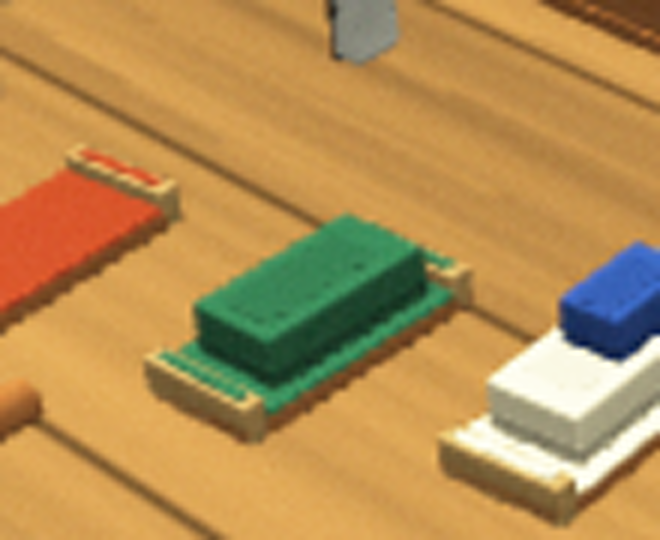

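```bash
python3 go.py 550 -368.8 7 -0.4
python3 -m creep '{"slide":[[0,1.5,0],[0,3,-0.1],[0,4,-0.1],[0,4,-0.1],[0,4,-0.1],[0,4,-0.1],[0,4,-0.1],[0,4,-0.1],[0,4,-0.1],[0,4,-0.1],[0,4,-0.1],[0,4,-0.1]],"angular":[[3.8,0,0],[0,0,0],[0,0,0],[0,0,0],[0,0,0],[0,0,0],[0,0,0],[0,0,0],[0,0,0],[0,0,0],[0,0,0],[0,0,0]],"grip":[1,1,1,1,1,1,1,1,1,1,1,1]}'| sed -n '2p;4p'
python3 -m creep '{"slide":[[0,4,-0.1],[0,4,-0.1],[0,3,-0.1],[0,2,0],[0,1,0],[0,0,0],[0,0,0],[0,0,0]],"angular":[[0,0,0],[0,0,0],[0,0,0],[0,0,0],[0,0,0],[0,0,0],[0,0,0],[0,0,0]],"grip":[1,1,1,1,1,1,1,1]}'| sed -n '2p;4p'
python3 go.py 550 -368.8 7 -0.4
```

```text
t 36.9 tip [537.3 217.3 156.6] grasp xy [537.3 217.3] jawyaw -86.6 tilt 0.1 q [ 0.72  0.26 -0.3  -0.   -1.01  0.91] F [-0.4 -0.1 -0.6] w 87.8
turn [-1.7618e+02 -1.1000e-01 -1.0000e-01] slide [ 14.96 -58.58   1.7 ] j6~ 4.96
turn [ 3.82 -0.07  0.07] slide [14.96 58.58 -1.7 ] j6~ 1.82
tool_pos: [545.8, -229.4, 332.4]
force: [0.5, -0.2, 0.3]
tool_pos: [548.6, -366.7, 333.6]
force: [1.2, -0.1, -0.5]
t 38.9 tip [ 548.6 -366.7  155.6] grasp xy [ 548.6 -366.7] jawyaw -90.3 tilt 0.02 q [-0.29  0.38 -0.12 -0.   -1.07  1.86] F [ 1.2 -0.1 -0.5] w 87.9
turn [-1.7991e+02 -2.0000e-02  1.0000e-02] slide [14.86 -0.2   0.14] j6~ 5.0
turn [0.09 0.01 0.01] slide [14.86  0.2  -0.14] j6~ 1.86
```

```bash
python3 -m creep '{"slide":[[1,0.2,-0.15],[2,0,0],[2,0,0],[3,0,0],[2,0,0],[2,0,0],[1,0,0],[0.8,0,0],[0.4,0,0],[0,0,0],[0,0,0],[0,0,0]],"angular":[[0,0,0],[0,0,0],[0,0,0],[0,0,0],[0,0,0],[0,0,0],[0,0,0],[0,0,0],[0,0,0],[0,0,0],[0,0,0],[0,0,0]],"grip":[1,1,1,1,1,1,1,1,1,1,1,1]}'| sed -n '2p;4p'
python3 go.py 550 -368.8 7 -0.4
```

```text
tool_pos: [550.3, -370.0, 192.5]
force: [-0.1, -0.2, 0.1]
t 40.1 tip [ 550.5 -370.1   14.5] grasp xy [ 550.5 -370. ] jawyaw -90.4 tilt 0.08 q [-0.3   0.53 -0.25  0.   -0.79  1.86] F [-0.1 -0.2  0.1] w 87.9
turn [-1.7997e+02  5.0000e-02 -1.2000e-01] slide [ 0.75  0.12 -0.03] j6~ 5.0
turn [ 0.03 -0.08 -0.03] slide [ 0.75 -0.12  0.03] j6~ 1.86
```

```bash
python3 -m creep '{"slide":[[0.3,-0.05,0],[0.3,0,0],[0.1,0,0],[0,0,0],[0,0,0],[0,0,0]],"angular":[[0,0,0],[0,0,0],[0,0,0],[0,0,0],[0,0,0],[0,0,0]],"grip":[1,1,1,1,1,1]}'| sed -n '2p;4p'
python3 -m creep '{"slide":[[0,0,0],[0,0,0],[0,0,0],[0,0,0],[0,0,0],[0,0,0],[0,0,0],[0,0,0],[0,0,0],[0,0,0]],"angular":[[0,0,0],[0,0,0],[0,0,0],[0,0,0],[0,0,0],[0,0,0],[0,0,0],[0,0,0],[0,0,0],[0,0,0]],"grip":[-1,-1,-1,-1,-1,-1,-1,-1,-1,-1]}'|tail -2
python3 go.py 550 -368.8 7 -0.4 | head -1
python3 -m creep '{"slide":[[-0.5,0,0],[-1,0,0],[-2,0,0],[-2,0,0],[-3,0,0],[-3,0,0],[-2,0,0],[-1,0,0],[0,0,0],[0,0,0]],"angular":[[0,0,0],[0,0,0],[0,0,0],[0,0,0],[0,0,0],[0,0,0],[-3.5,0,0],[-3.6,0,0],[0,0,0],[0,0,0]],"grip":[-1,-1,-1,-1,-1,-1,-1,-1,-1,-1]}'
python3 go.py 480.5 363.3 16 6.7
```

```text
tool_pos: [550.0, -369.4, 184.7]
force: [0.0, 0.1, -0.4]
force: [-1.5, 1.8, 1.7]
grip_width: 47.5
t 41.7 tip [ 550.  -369.2    6.6] grasp xy [ 550.  -369.2] jawyaw -90.4 tilt 0.01 q [-0.3   0.54 -0.25 -0.   -0.78  1.86] F [-1.5  1.8  1.7] w 47.5
t: 42.7
tool_pos: [549.6, -369.3, 329.7]
orientation: [0.041, 0.706, 0.041, -0.706]
force: [0.4, 0.2, -3.7]
grip_width: 47.8
t 42.7 tip [ 549.7 -369.2  151.7] grasp xy [ 549.7 -369.2] jawyaw -83.4 tilt 0.02 q [-0.3   0.39 -0.12 -0.   -1.06  1.98] F [ 0.4  0.2 -3.7] w 47.8
turn [1.7991e+02 2.0000e-02 2.0000e-02] slide [13.57 73.56  1.68] j6~ -2.39
turn [-0.09 -0.01  0.02] slide [ 13.57 -73.56  -1.68] j6~ 0.75
```

```bash
python3 -m creep '{"slide":[[0,-1.5,0],[0,-3,-0.1],[0,-4,-0.1],[0,-4,-0.1],[0,-4,-0.1],[0,-4,-0.1],[0,-4,-0.1],[0,-4,-0.1],[0,-4,-0.1],[0,-4,-0.1],[0,-4,-0.1],[0,-4,-0.1]],"angular":[[0,0,0],[0,0,0],[0,0,0],[0,0,0],[0,0,0],[0,0,0],[0,0,0],[0,0,0],[0,0,0],[0,0,0],[0,0,0],[0,0,0]],"grip":[-1,-1,-1,-1,-1,-1,-1,-1,-1,-1,-1,-1]}'| sed -n '2p;4p'
python3 -m creep '{"slide":[[0,-4,-0.1],[0,-4,-0.1],[0,-4,-0.1],[0,-4,-0.1],[0,-4,-0.1],[0,-4,-0.1],[0,-3,0],[0,-1.5,0],[0,-0.5,0],[0,0,0],[0,0,0],[0,0,0]],"angular":[[0,0,0],[0,0,0],[0,0,0],[0,0,0],[0,0,0],[0,0,0],[0,0,0],[0,0,0],[0,0,0],[0,0,0],[0,0,0],[0,0,0]],"grip":[-1,-1,-1,-1,-1,-1,-1,-1,-1,-1,-1,-1]}'| sed -n '2p;4p'
python3 go.py 480.5 363.3 15.6 6.7
```

```text
tool_pos: [507.6, 75.6, 329.0]
force: [0.5, -0.0, -2.3]
tool_pos: [480.8, 361.5, 329.7]
force: [0.3, -0.1, -3.6]
t 45.1 tip [480.8 361.4 151.7] grasp xy [480.8 361.4] jawyaw -83.3 tilt 0.02 q [ 0.97  0.3  -0.26 -0.   -1.02  0.72] F [ 0.3 -0.1 -3.6] w 47.9
turn [ 1.7996e+02 -2.0000e-02 -2.0000e-02] slide [ 1.361e+01  1.900e-01 -1.000e-02] j6~ -2.43
turn [-0.04  0.01 -0.01] slide [ 1.361e+01 -1.900e-01  1.000e-02] j6~ 0.72
```

```bash
python3 -m creep '{"slide":[[1,-0.2,0],[2,0,0],[3,0,0],[2,0,0],[1.5,0,0],[0.8,0,0],[0,0,0],[0,0,0],[0,0,0]],"angular":[[0,0,0],[0,0,0],[0,0,0],[0,0,0],[0,0,0],[0,0,0],[0,0,0],[0,0,0],[0,0,0]],"grip":[-1,-1,-1,-1,-1,-1,-1,-1,-1]}'| sed -n '2p;4p'
python3 go.py 480.5 363.5 15.6 6.7
python3 - <<'E'
from h import *
f=grab_frame("side"); crop(f,140,150,250,240,6,"s14")
E
```

```text
tool_pos: [480.8, 364.8, 227.6]
force: [-0.2, 0.2, -3.3]
t 46.0 tip [481.  365.1  49.6] grasp xy [481. 365.] jawyaw -83.3 tilt 0.1 q [ 0.97  0.41 -0.36  0.   -0.8   0.72] F [-0.2  0.2 -3.3] w 47.6
turn [-1.7997e+02 -1.1000e-01 -1.1000e-01] slide [ 3.4  -0.13 -0.04] j6~ 3.86
turn [ 0.03 -0.07  0.07] slide [3.4  0.13 0.04] j6~ 0.72
```

View pics/s14.png

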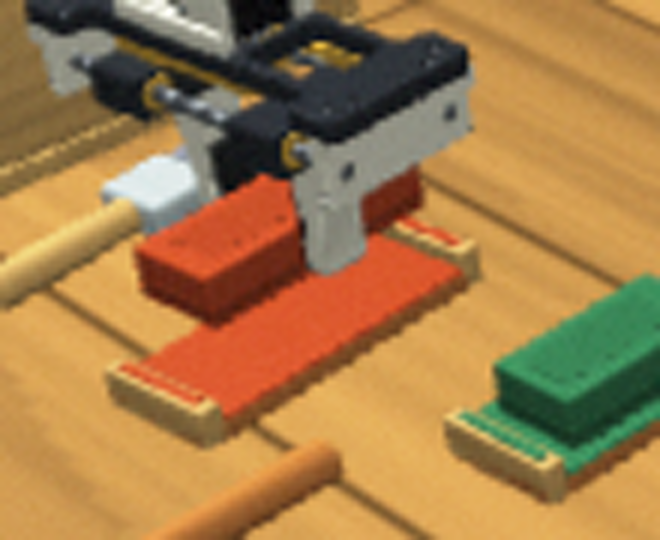

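```bash
python3 -c "
from h import *
t=grab_frame('top'); print(plane(t,[[158,195],[158,215],[152,240]],10))"
python3 -m creep '{"slide":[[0.5,0.1,0.05],[1,0,0],[0.8,0,0],[0.5,0,0],[0.2,0,0],[0,0,0],[0,0,0],[0,0,0]],"angular":[[0,0,0],[0,0,0],[0,0,0],[0,0,0],[0,0,0],[0,0,0],[0,0,0],[0,0,0]],"grip":[-1,-1,-1,-1,-1,-1,-1,-1]}'| sed -n '2p;4p'
python3 -m creep '{"slide":[[0.05,0,0],[0,0,0],[0.05,0,0],[0,0,0],[0,0,0]],"angular":[[0,0,0],[0,0,0],[0,0,0],[0,0,0],[0,0,0]],"grip":[-1,-1,-1,-1,-1]}'| sed -n '2p;4p'
python3 go.py 480.5 363.5 15.6 6.7|head -1
```

```text
[[556.62153902 493.59132232]
 [498.17817379 478.35103784]
 [424.07470686 476.83775368]]
tool_pos: [480.2, 363.7, 197.0]
force: [-0.0, -1.2, -2.7]
tool_pos: [480.1, 363.5, 195.7]
force: [0.5, 0.1, -3.1]
t 47.4 tip [480.1 363.5  17.7] grasp xy [480.1 363.5] jawyaw -83.3 tilt 0.0 q [ 0.97  0.45 -0.39  0.   -0.73  0.72] F [ 0.5  0.1 -3.1] w 47.9
```

```bash
python3 -m creep '{"slide":[[0.05,0,0],[0,0,0],[0.05,0,0],[0,0,0],[0,0,0]],"angular":[[0,0,0],[0,0,0],[0,0,0],[0,0,0],[0,0,0]],"grip":[-1,-1,-1,-1,-1]}'| sed -n '2p;4p'
python3 -m creep '{"slide":[[0.05,0,0],[0,0,0],[0,0,0]],"angular":[[0,0,0],[0,0,0],[0,0,0]],"grip":[-1,-1,-1]}'| sed -n '2p;4p'
python3 -m creep '{"slide":[[0.05,0,0],[0,0,0],[0,0,0]],"angular":[[0,0,0],[0,0,0],[0,0,0]],"grip":[-1,-1,-1]}'| sed -n '2p;4p'
python3 -m creep '{"slide":[[0.05,0,0],[0,0,0],[0,0,0]],"angular":[[0,0,0],[0,0,0],[0,0,0]],"grip":[-1,-1,-1]}'| sed -n '2p;4p'
```

```text
tool_pos: [480.1, 363.5, 194.6]
force: [-0.2, 0.0, -2.9]
tool_pos: [480.1, 363.5, 194.2]
force: [-0.5, -1.3, -3.1]
tool_pos: [480.1, 363.5, 193.7]
force: [-0.4, -0.4, -3.4]
tool_pos: [480.1, 363.5, 193.6]
force: [-2.7, -1.3, 4.9]
```

```bash
python3 -m creep '{"slide":[[-0.05,0,0],[0,0,0],[0,0,0],[0,0,0],[0,0,0],[0,0,0],[-1,0,0],[-3,0,0],[-4,0,0],[-4,0,0],[-3,0,0],[0,0,0]],"angular":[[0,0,0],[0,0,0],[0,0,0],[0,0,0],[0,0,0],[0,0,0],[0,0,0],[0,0,0],[0,0,0],[0,0,0],[0,0,0],[0,0,0]],"grip":[-1,-1,1,1,1,1,1,1,1,1,1,1]}'| sed -n '2p;4p'
python3 - <<'E'
from h import *
f=grab_frame("side");t=grab_frame("top"); crop(f,140,130,400,270,3,"s15"); crop(t,160,130,330,270,4.5,"t15")
E
```

```text
tool_pos: [481.0, 364.4, 349.9]
force: [1.1, 0.6, -0.2]
```

View pics/s15.png

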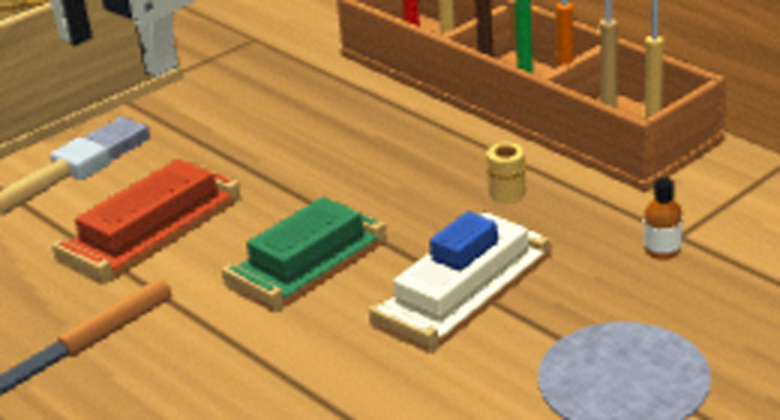

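View pics/t15.png

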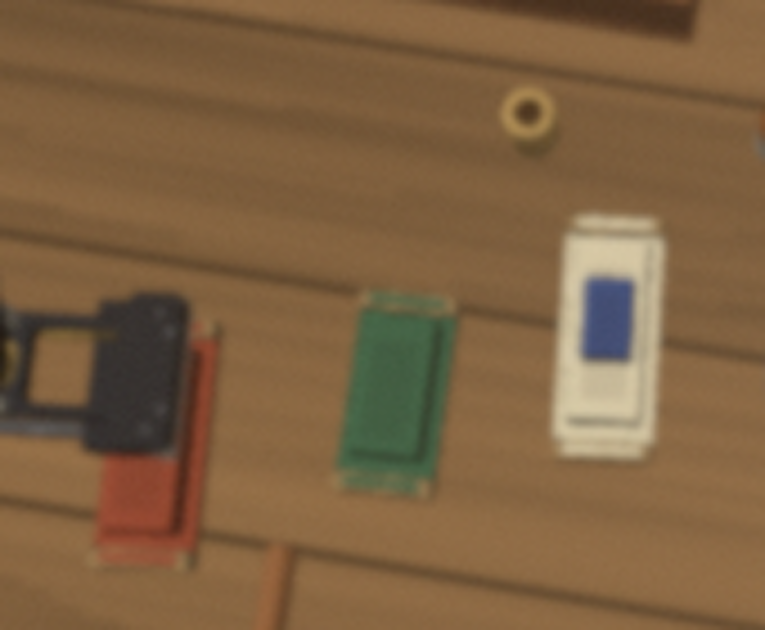

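Run:
```python
from h import *
f=grab_frame("side");t=grab_frame("top")
h=cv2.cvtColor(f["color"],cv2.COLOR_BGR2HSV)
def top(f,lo,hi,near,z,k=5):
    h=cv2.cvtColor(f["color"],cv2.COLOR_BGR2HSV); m=cv2.inRange(h,lo,hi); m=cv2.morphologyEx(m,cv2.MORPH_OPEN,np.ones((k,k),np.uint8))
    for c in cv2.findContours(m,cv2.RETR_EXTERNAL,cv2.CHAIN_APPROX_NONE)[0]:
        c=c[:,0]
        if cv2.contourArea(c)>60 and abs(c.mean(0)-near).max()<20: print(lo,rect(f,c,z))
print("side")
top(f,(105,100,140),(125,255,255),(295,208),60,3)
for v in (120,130): top(f,(60,90,v),(90,255,255),(242,208),38)
for v in (170,190): top(f,(0,120,v),(9,255,255),(190,200),38)
print("top"); top(t,(100,90,20),(130,255,255),(295,204),60,1)
# inset on cream stone in top view
m=cv2.cvtColor(t["color"],cv2.COLOR_BGR2HSV)
print(m[190:232:2,294].tolist())
```

```text
side
(105, 100, 140) [600.9  85.   48.9  30.2   5.7]
(60, 90, 120) [539.9 215.4  85.7  42.2   4.7]
(0, 120, 170) [481.5 361.7 117.3  45.4   6.8]
(0, 120, 190) [482.9 362.6 114.3  43.9   6.8]
top
(100, 90, 20) [597.5  85.8  43.3  22.6   9.6]
[[19, 51, 180], [117, 53, 125], [112, 110, 121], [113, 106, 116], [114, 103, 114], [114, 103, 114], [112, 105, 114], [113, 109, 115], [114, 106, 113], [114, 90, 105], [20, 46, 139], [21, 59, 196], [21, 59, 199], [21, 60, 200], [22, 60, 204], [21, 59, 212], [22, 58, 190], [21, 59, 172], [21, 61, 208], [20, 72, 189], [20, 71, 187]]
```

```bash
python3 -c "
from cell import *
print(finish_job()); s=read_state(); print(s['t'],s['force'])"
```

```text
the job is handed in; nothing more can be done
None
the job is handed in; nothing more can be done
```

All three bench stones are on their bases, and I handed the job in at about 50 s of the 136 s allowed. No verdict was reported. I placed the fine stone first, then the dressing stone straight onto it without using the cork mat, then the coarse and medium stones. I lowered each one in 0.5 to 1 mm steps until the wrist force showed contact, with at most 16 N before release.

The last pictures show everything flat and the gripper clear. The bottle is still standing.

| Stone | Offset from its target (side camera) | Angle |
|---|---|---|
| fine, on its base | 1–2 mm | matches base within 0.1° |
| coarse, on its base | 1–2 mm | within about 1.5° |
| medium, on its base | about 1 mm | within 0.5° |
| dressing, on the fine stone | about 2 mm lengthwise, 1 mm sideways | within about 1° |

Some checks disagreed or were incomplete:
- **Camera agreement:** the two cameras disagree by 1–3 mm.
- **Dressing stone angle:** the blurry top view read it about 3° further round, and the side view put it within about 1°.
- **Fine stone position:** my first estimate, from hand-picked corner points, put it about 3 mm sideways. The colour-mask fit brought that down to under 2 mm.
- **Medium stone:** the gripper partly hid it in the top view, so I checked it from the side camera only.

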